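# Press the dial home in a desk clock on the treadle press

### The arm

A 6-joint arm with a two-finger parallel gripper is mounted at the origin on the work surface. World frame = base frame: x ahead of the robot, y to its left, z up, the work surface at z = 0. Lengths are in m, angles in rad, forces in N, time in s.
With the tool pointing down it reaches from about 0.325 to 0.925 m from the base axis. Payload 3.1 kg.
Tool frame: the origin (TCP) lies on the front face of the gripper's body, between the roots of the fingers; the fingertips stand 73 mm ahead of it and the grasp point (between the pads) lies 54 mm ahead of it; z points along the fingers, y is the line along which they close (so a half turn about z gives the same grasp; the last joint's range is limited). The gripper opens to 85 mm and grips with 20 to 120 N. Pads are 22 mm wide; open, the fingers measure 114 mm over their backs; the gripper's body (76 mm by 85 mm) begins 54 mm behind the grasp point. The pads swing forward as they close: fully open they stand 13 mm farther back than shut.
Start: joints at [1.177, 0.217, 1.613, -0, 1.311, -0.112], TCP at [0.174, 0.6, 0.304] pointing down, gripper open.
Joint ranges: [-2.75, 2.75], [-0.78, 2.1], [0.31, 2.55], [-1.13, 4.27], [0.13, 2.63], [-2.58, 2.58]. Speed limits (rad/s): [2.79, 2.79, 3.14, 3.14, 3.14, 3.14].

### API

Orientations are given as a rotation vector (axis times angle).
In Python, from cell import env gives the robot as it stands.
- The arm moves only by the shell command python3 -m creep 'ROWS' [FORCE]. ROWS is text: rows parted by semicolons, each of 7 numbers parted by spaces: the shift along the tool's x, y, z as a fraction of full scale, then the turn, a rotation vector about the tool's x, y, z as a fraction of full scale, then the opening, from 0 (shut) to 1 (fully open). A call has 1 to 5 rows; each row shifts and turns the commanded pose from where the row before left it, along the tool's axes as they then stand; what a row does not reach is not made up. Full scale, the value 1, is 30 mm for a shift and 6 degrees for a turn. A row lasts 1/8 s, in which the tool goes at most 62.5 mm and 10.7 degrees, less where a joint would pass 70% of its speed; a pose out of reach is approached as far as the arm can. A call with a number of a shift or a turn outside -1 to 1 is refused whole. A call with a gripper value outside its range is refused whole. The fingers move at their own pace and stop on an object; FORCE is the grip in N (left out, the last holds). Time passes only in rows, so rows that do not move let the fingers close. It gives the time, the measured TCP pose, the force, the opening and the grip force at its end, in the units of the state.
- env.read_state(): the state, without advancing time (a new reading comes with each control period).
- env.grab_frame(name): name is "side" or "top" or "wrist"; returns a dict with "image" (480x640x3 uint8, red, green, blue), "K" (3x3 intrinsics, pixels), "eye" and "attitude" of the camera in the world. Camera axes: x right, y down, z forward; pixel columns grow to the right and rows downward; lengths in m; the calibration is good to about 2 mm. A picture is of the moment at which its call begins. There is no depth.
- env.sign_off(): hands the job in; it is judged then, once.
The state is a dict: "clock": time; "joint_pos": joint angles; "joint_velocities": joint speeds; "joint_torque": joint torques, N m; "ee_pos": TCP position; "orientation": TCP orientation; "force": force on the tool from outside, world axes, zero at the start; "ft_torque": the same for the moment, N m; "finger_gap": finger opening in m; "grip_force": force on a finger pad.
Only numpy, scipy, OpenCV 4.12 (cv2) and the standard library are available. Lean on these libraries where they do the work, as an engineer would, in place of code of your own. Each camera call takes 0.05 s, during which the arm holds its last target. There are 200 camera calls.

### The job

Stand the unfinished desk clock, the one whose dial disc still sticks up out of its round steel case, upright on the press's anvil, back against the two locating pins, and let go of it. Then reach in under the clear guard, push the treadle firmly down to its stop so that the ram presses the dial home, hold it there for half a second without ramming it (keep below 40 N), and let the treadle come back up. Leave the clock on the anvil, and leave the finished clock and the glass dome where they stand.

Things in the scene. Friction and masses are not known exactly. Their poses are not given: they have to be found in the camera images.
- press: Grey bench press, fixed; base plate 240 (x) by 320 (y) by 14 mm, x = -60 to 180 mm. Origin: underside of the base. x points from the open front to the column at the back, y from treadle (y = -100) to anvil (y = +100), z up. Behind the tread a grey housing, x = 45 to 160, 64 mm wide, 84 mm high; behind the anvil the column, x = 76 to 120, 50 mm wide, 234 mm high.
- anvil (a point): Centre of the top of the round steel anvil (56 mm diameter), at press x = 0, y = 100, z = 44 mm; axes as the press. Two 8 mm pins rise 14 mm above it at x = 30.5, y = +-19 mm from here: a case pushed back (+x) against both is centred. The ram's foot (28 mm diameter) hangs 70 mm above and comes down 28.5 mm with the treadle.
- guard_edge (a point): Middle of the front edge, underside, of the clear plastic guard roof over the tread, at press x = -42, y = -100, z = 124 mm. The roof is 4 mm thick, 101 mm wide in y and runs 85 mm back (+x); two upright cheeks of the same length hold it, inner faces 45 mm to each side. The front is open.
- head_edge (a point): Middle of the lower front edge of the press head that overhangs the anvil, at press x = -10, y = 100, z = 184 mm. The head is 34 mm wide in y, 40 mm high and runs back to the column, so the clock must be brought in from the front with the tool slanting 25 to 45 degrees.
- treadle: The spring treadle (lever and tread). Origin on its hinge at press x = 130, y = -100, z = 60 mm; x and z as the press at rest. Pressing turns the tread end down 0.16 rad to a hard stop. It needs about 4 N to start and 10 to 16 N at the stop, pressing a dial.
- tread (a point): Centre of the top face of the dark steel tread, 56 (x) by 64 (y) by 8 mm, at press x = -10, y = -100, z = 60 mm at rest; it sinks 22 mm to the stop. The guard's roof, 64 mm above it, overhangs its front edge by 4 mm, so it can be reached only from the open front, fingers slanting in 25 to 45 degrees from vertical.
- clock: The unfinished desk clock: round steel case 64 mm diameter, 40 mm high, loose, standing on the 3 mm mat on the left or right of the press. Origin: centre of its underside, z up.
- dial_top (a point): Centre of the top of the unfinished clock's dial disc (52 mm diameter, white face): 48 to 51 mm above the case's underside at the start, about 41 when home. It slides down stiffly (about 5 N).
- finished: The finished clock: same case, dial already home (top 41 mm high). Origin: centre of its underside. To be left alone.
- dome: Glass dust dome with a white knob, 100 mm diameter, 81 mm high, loose. Origin: centre of its underside. To be left alone.

How it is judged:
On the way, in this order (a step that is already met when the one before it is completed fails the run):
1. the unfinished clock stands on the anvil against the pins, its dial still up, and is let go (horizontal distance between clock and anvil below 0.006 m and z of clock in the frame of anvil between -0.003 and 0.003 m and angle between clock's own z axis and vertical below 0.06 rad and z of dial_top in the frame of clock above 0.046 m and contact force between the fingers and clock below 0.2 N), for 0.2 s.
2. the treadle is held down at its stop, the clock under the ram with its dial home (horizontal distance between clock and anvil below 0.006 m and z of clock in the frame of anvil between -0.003 and 0.003 m and angle between clock's own z axis and vertical below 0.06 rad and z of tread in the frame of press below 0.0395 m and z of dial_top in the frame of clock below 0.0425 m and contact force between the fingers and treadle above 1 N), for 0.4 s.
At the end, for the whole second after the job is handed in: The clock stands upright at rest on the anvil, centred under the ram within 6 mm, its dial home (top at most 42.5 mm above the case's underside); the treadle is back up within 4 mm; the finished clock and the dome are within 20 mm of where they stood (horizontal distance between clock and anvil below 0.006 m and z of clock in the frame of anvil between -0.003 and 0.003 m and angle between clock's own z axis and vertical below 0.06 rad and z of dial_top in the frame of clock below 0.0425 m and z of tread in the frame of press above 0.056 m and linear speed of clock below 0.01 m/s and distance of each of finished, dome from where it was at the start of the episode below 0.02 m); the robot touches nothing.
It fails at once if the treadle is rammed (over 40 N) (contact force between the fingers and treadle above 40 N).
It fails at once if the finished clock is disturbed (distance of finished from where it was at the start of the episode above 0.02 m).
It fails at once if the glass dome is disturbed (distance of dome from where it was at the start of the episode above 0.02 m).
It also fails if it takes over 61 s, if anything falls off the work surface, if the arm or the gripper's body presses on something with over 40 N, if the wrist force passes 120 N, or if a joint passes its speed limit or range.

## Working session

There is one attempt and no reset: what is moved stays moved. The work goes in short steps, Python scripts to look and compute and a shell command to move; the robot and the scene stay as the last step left them, time stands still between calls to the robot, and variables do not carry over. Pictures are saved under pics/ and viewed, at most 10 in all, crops included, and the job is handed in when it is done.

```bash
ls; mkdir -p pics; python3 - <<'E'
from cell import env
import cv2,numpy as np
s=env.read_state(); print({k:np.round(v,3) for k,v in s.items()})
for n in ("top","side"):
    f=env.grab_frame(n); cv2.imwrite(f"pics/{n}0.png",f["image"][:,:,::-1]); print(n,f["K"],f["eye"],f["attitude"])
E
```

```text
pics
{'clock': np.float64(0.0), 'joint_pos': array([ 1.177,  0.218,  1.615, -0.   ,  1.311, -0.112]), 'joint_velocities': array([ 0.001,  0.002,  0.002,  0.002,  0.   , -0.   ]), 'joint_torque': array([-1.0000e-03, -3.9683e+01, -3.0386e+01, -0.0000e+00,  1.0000e-02,
       -0.0000e+00]), 'ee_pos': array([0.174, 0.6  , 0.303]), 'orientation': array([-0.441, -3.11 ,  0.004]), 'force': array([ 0.148,  0.741, -0.044]), 'ft_torque': array([-0.014,  0.005,  0.021]), 'grip_force': np.float64(0.0), 'finger_gap': np.float64(0.085)}
top [[507.72573522   0.         314.37434098]
 [  0.         507.72573522 239.16707201]
 [  0.           0.           1.        ]] [0.36831222 0.00222032 1.13116208] [-2.12322646  2.09535508 -0.1849789 ]
side [[499.93806288   0.         333.24682385]
 [  0.         499.93806288 246.1574767 ]
 [  0.           0.           1.        ]] [ 0.54570469 -0.87659772  0.71387979] [-2.1413133   0.04855971 -0.04165265]
```

View pics/top0.png

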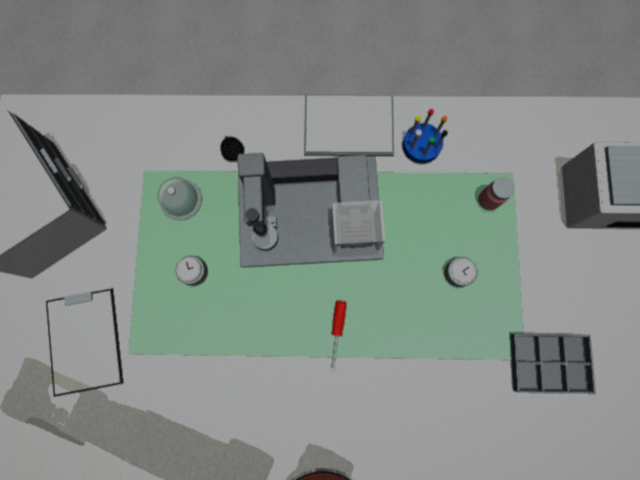

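View pics/side0.png

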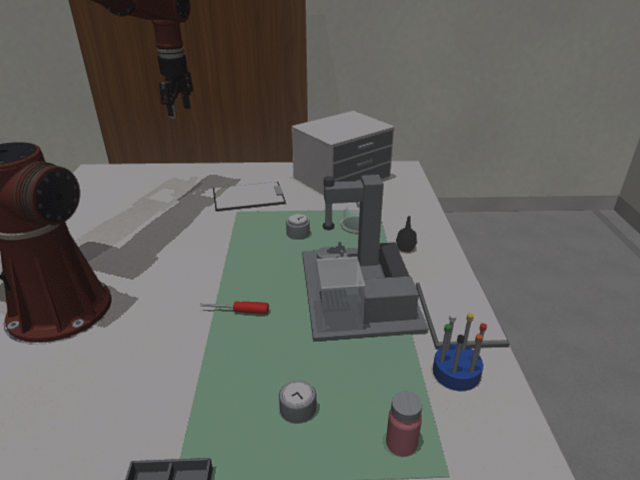

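The top view shows the press at columns 238–383, rows 150–265: anvil near (264,236), tread under the guard near (357,222). The clocks are at (190,270) and (462,271), and the dome at (179,198). The side view shows the clocks at (298,226) and (297,400). I'll zoom in to tell the two clocks apart.

```bash
python3 - <<'E'
import cv2,numpy as np
t=cv2.imread("pics/top0.png");s=cv2.imread("pics/side0.png")
def c(i,u,v,r=26,w=400,h=300,rx=None): 
    rx=r*4//3
    return cv2.resize(i[v-r:v+r,u-rx:u+rx],(w,h),interpolation=cv2.INTER_CUBIC)
a=np.vstack([np.hstack([c(t,190,270),c(t,462,271)]),np.hstack([c(s,298,226,20),c(s,297,400)])])
cv2.imwrite("pics/z1.png",a)
b=cv2.resize(t[145:275,230:400],None,fx=4.6,fy=4.6,interpolation=cv2.INTER_CUBIC);cv2.imwrite("pics/z2.png",b);print(b.shape)
E
```

```text
(598, 782, 3)
```

View pics/z1.png

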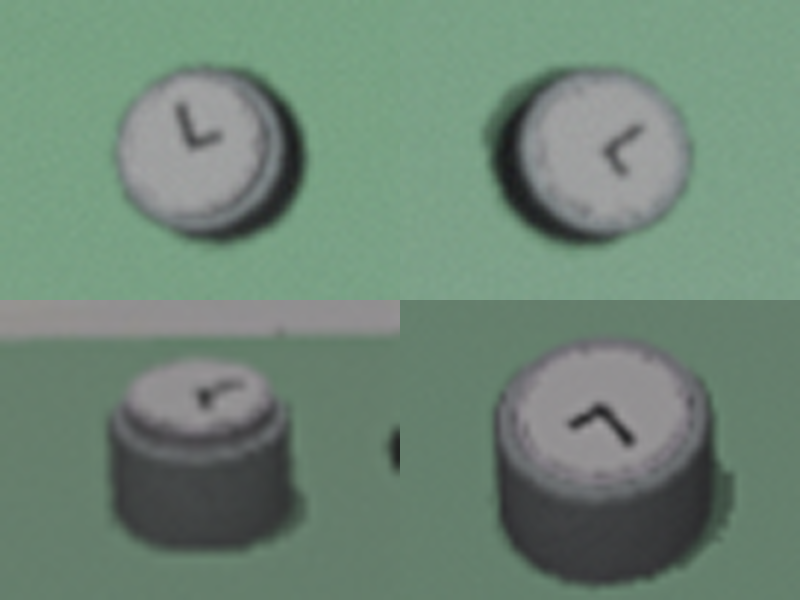

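View pics/z2.png

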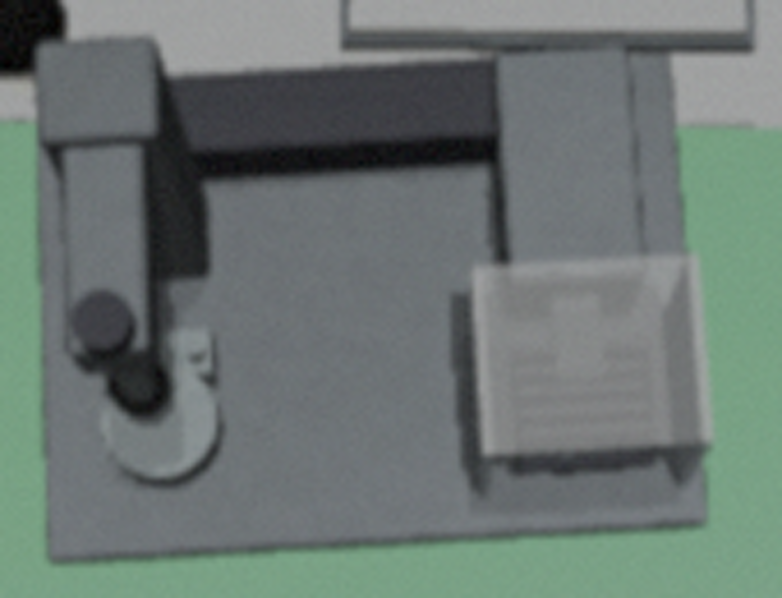

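The picture settles it: the left clock (top view (190,270), side view (298,226)) has its dial standing proud, so it is the unfinished one. The right clock is finished. In the enlarged press view, the front base corners are at (240.9,266.3) and (383.3,258.5), the anvil circle is at about (265,237), and the middle of the guard's front edge is at about (360,243).

```bash
cat > h.py <<'E'
import numpy as np,cv2
from scipy.spatial.transform import Rotation as R
from cell import env
def ray(f,uv):
    d=np.linalg.inv(f["K"])@np.array([uv[0],uv[1],1.]); d=R.from_rotvec(f["attitude"]).as_matrix()@d
    return np.array(f["eye"]),d/np.linalg.norm(d)
def plane(f,uv,z):
    o,d=ray(f,uv); return o+d*(z-o[2])/d[2]
def proj(f,p):
    q=f["K"]@(R.from_rotvec(f["attitude"]).as_matrix().T@(np.array(p)-f["eye"])); return q[:2]/q[2]
def tri(fu):
    A=np.zeros((3,3));b=np.zeros(3);L=[ray(f,u) for f,u in fu]
    for o,d in L: P=np.eye(3)-np.outer(d,d);A+=P;b+=P@o
    p=np.linalg.solve(A,b); return p,[np.linalg.norm((np.eye(3)-np.outer(d,d))@(p-o))*1e3 for o,d in L]
def blob(img,mask,uv):
    "ellipse of the contour nearest uv"
    cs,_=cv2.findContours(mask.astype(np.uint8),cv2.RETR_EXTERNAL,cv2.CHAIN_APPROX_NONE)
    cs=[c for c in cs if len(c)>20]
    c=min(cs,key=lambda c:np.linalg.norm(c[:,0].mean(0)-uv)); return cv2.fitEllipse(cv2.convexHull(c))
def tgt(yaw,th):
    "tool attitude: fingers slant th (deg) forward along heading yaw, closing sideways"
    z=np.array([np.sin(th)*np.cos(yaw),np.sin(th)*np.sin(yaw),-np.cos(th)]);y=np.array([-np.sin(yaw),np.cos(yaw),0])
    return R.from_matrix(np.column_stack([np.cross(y,z),y,z]))
def todo(pt,Rt,ahead):
    "units still to go: shift in present tool axes to bring the point 'ahead' of TCP to pt after turn, and turn"
    s=env.read_state();Rc=R.from_rotvec(s["orientation"]);tcp=np.array(pt)-Rt.apply([0,0,ahead])
    sh=Rc.inv().apply(tcp-s["ee_pos"])/.03;tu=np.rad2deg((Rc.inv()*Rt).as_rotvec())/6
    print("t",round(float(s["clock"]),2),"tcp",np.round(s["ee_pos"],4),"goal tcp",np.round(tcp,4),"shift",np.round(sh,2),"turn",np.round(tu,2),"F",np.round(s["force"],1),"gap",round(float(s["finger_gap"]),4))
    print("  shift in goal axes",np.round(Rt.inv().apply(tcp-s["ee_pos"])/.03,2))
E
python3 - <<'E'
from h import *
t=env.grab_frame("top");s=env.grab_frame("side")
def dial(f,uv,thr):
    h=cv2.cvtColor(f["image"],cv2.COLOR_RGB2HSV).astype(int); m=(h[...,2]>thr)&(h[...,1]<40)
    box=np.zeros_like(m);u,v=map(int,uv);box[v-22:v+22,u-22:u+22]=1
    return blob(f["image"],m&box,uv)
def body(f,uv):
    h=cv2.cvtColor(f["image"],cv2.COLOR_RGB2HSV).astype(int); m=(h[...,1]<50)
    box=np.zeros_like(m);u,v=map(int,uv);box[v-26:v+26,u-22:u+22]=1
    c,_=cv2.findContours((m&box).astype(np.uint8),cv2.RETR_EXTERNAL,cv2.CHAIN_APPROX_NONE);c=max(c,key=cv2.contourArea);return cv2.boundingRect(c)
for n,a,b in(("unfin",(190,270),(298,222)),("fin",(462,271),(297,395))):
    for tt,ts in((130,130),(150,140)):
        ea,eb=dial(t,a,tt),dial(s,b,ts)
        print(n,np.round(ea,1).tolist() if 0 else ea,eb)
        print("  dial",tri([(t,ea[0]),(s,eb[0])]))
    print(body(t,a),body(s,b))
C=[(240.9,266.3),(383.3,258.5)]
c=[plane(t,u,.017) for u in C];print("corners",c,np.linalg.norm(c[0]-c[1]))
d=(c[0]-c[1])[:2];d/=np.linalg.norm(d);ex=np.array([d[1],-d[0]]);m=(c[0]+c[1])[:2]/2
P=m+.06*ex;print("press",P,"yaw",np.rad2deg(np.arctan2(ex[1],ex[0])),"anvil",P+.1*d,"tread",P-.01*ex-.1*d,"gedge",P-.042*ex-.1*d)
print("anvil px",plane(t,(265.2,237),.061),"gedge px",plane(t,(359.9,242.8),.129))
E
```

```text
unfin ((187.64381408691406, 268.62432861328125), (22.993669509887695, 25.421844482421875), 40.38274002075195) ((297.4452209472656, 217.7978057861328), (8.479524612426758, 16.98982810974121), 86.50072479248047)
  dial (array([0.51565848, 0.29883239, 0.05038542]), [np.float64(1.2333336668954302), np.float64(1.2333336668954433)])
unfin ((187.78256225585938, 268.69573974609375), (20.709487915039062, 22.692468643188477), 39.93728256225586) ((297.43658447265625, 217.83567810058594), (7.736688137054443, 15.15191650390625), 87.16377258300781)
  dial (array([0.51557113, 0.29852094, 0.05042906]), [np.float64(1.3031113046473999), np.float64(1.3031113046473621)])
(175, 255, 32, 31) (276, 196, 44, 52)
fin ((462.75360107421875, 270.494140625), (26.198768615722656, 27.427949905395508), 105.66763305664062) ((296.8615417480469, 393.0075378417969), (22.368873596191406, 28.404876708984375), 83.34435272216797)
  dial (array([ 0.51987974, -0.29316857,  0.04238381]), [np.float64(1.0388736180043558), np.float64(1.0388736180045282)])
fin ((463.03851318359375, 270.4762878417969), (22.24308204650879, 24.145938873291016), 131.25537109375) ((296.8664245605469, 392.5895690917969), (20.38819122314453, 25.95536994934082), 80.89198303222656)
  dial (array([ 0.51983751, -0.29341439,  0.04368247]), [np.float64(1.1302188460525826), np.float64(1.1302188460525846)])
(445, 256, 33, 31) (279, 379, 38, 42)
corners [array([0.52561169, 0.18928462, 0.017     ]), array([ 0.54693613, -0.1262889 ,  0.017     ])] 0.31629318604491025
press [0.5961374  0.03554305] yaw 3.8658053041813094 anvil [0.58939541 0.13531552] tread [ 0.59290213 -0.06490361] gedge [ 0.56097494 -0.06706105]
anvil px [0.58371683 0.13213429 0.061     ] gedge px [ 0.56029277 -0.06690127  0.129     ]
```

```bash
python3 - <<'E'
from h import *
Rt=tgt(np.deg2rad(3.9),np.deg2rad(44))
todo([.5156,.2987,.029],Rt,.054+.10)
E
```

```text
t 0.2 tcp [0.1736 0.6    0.303 ] goal tcp [0.4089 0.2914 0.1398] shift [-10.39  -7.69   5.45] turn [-1.3  -7.26 -3.17] F [-0.7 -0.3  0.3] gap 0.0853
  shift in goal axes [ -1.35 -10.79   8.86]
```

```bash
python3 -m creep '0 0 0 -.163 -.907 -.396 1; 0 0 0 -.163 -.907 -.396 1; 0 0 0 -.163 -.907 -.396 1; 0 0 0 -.163 -.907 -.396 1; 0 0 0 -.163 -.907 -.396 1' 40
python3 -m creep '0 0 0 -.163 -.907 -.396 1; 0 0 0 -.163 -.907 -.396 1; 0 0 0 -.163 -.907 -.396 1; -.1 -1 .4 0 0 0 1; -.1 -1 .6 0 0 0 1'
python3 -m creep '-.1 -1 .8 0 0 0 1; -.1 -1 .8 0 0 0 1; -.1 -1 .8 0 0 0 1; -.1 -1 .8 0 0 0 1; -.1 -1 .8 0 0 0 1'
python3 -m creep '-.1 -1 .8 0 0 0 1; -.1 -1 .8 0 0 0 1; -.1 -1 .8 0 0 0 1; -.1 -.8 .8 0 0 0 1; 0 0 0 0 0 0 1'
python3 - <<'E'
from h import *
Rt=tgt(np.deg2rad(3.9),np.deg2rad(44))
todo([.5156,.2987,.029],Rt,.054+.10)
f=env.grab_frame("wrist");cv2.imwrite("pics/w0.png",f["image"][:,:,::-1]);print(f["eye"],f["attitude"])
for p in([.5156,.2987,.0505],[.5156,.2987,.003],[.5894,.1353,.061]):print(proj(f,p))
E
```

```text
clock: 0.82
ee_pos: [0.1736, 0.6003, 0.3038]
orientation: [0.091, 2.656, 0.024]
force: [-0.2, 0.3, -0.7]
finger_gap: 0.0855
grip_force: 0.0
clock: 1.45
ee_pos: [0.2026, 0.5419, 0.286]
orientation: [-0.082, 2.372, 0.036]
force: [0.2, -0.4, 0.6]
finger_gap: 0.0853
grip_force: 0.0
clock: 2.08
ee_pos: [0.3076, 0.3982, 0.2097]
orientation: [-0.08, 2.372, 0.036]
force: [0.1, -0.3, -0.1]
finger_gap: 0.0857
grip_force: 0.0
clock: 2.7
ee_pos: [0.3909, 0.2886, 0.1629]
orientation: [-0.076, 2.397, 0.032]
force: [-0.1, 0.4, 0.2]
finger_gap: 0.0855
grip_force: 0.0
t 2.7 tcp [0.3909 0.2886 0.1629] goal tcp [0.4089 0.2914 0.1398] shift [0.08 0.05 0.97] turn [-0.01 -0.23 -0.04] F [-0.1  0.4  0.2] gap 0.0855
  shift in goal axes [0.1  0.05 0.97]
[0.28267116 0.28095545 0.15819479] [1.52575055 1.62679469 0.9663238 ]
[320.8209218  263.44264246]
[320.41646968 204.60772948]
[112.18062057 308.43106935]
```

View pics/w0.png

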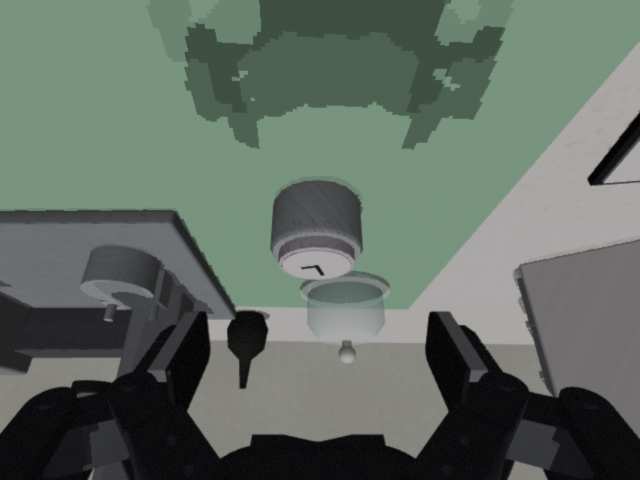

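The wrist view is upside down, since the camera looks from behind and below the tool. The dial is at (317,262), within 4 px (about 2 mm) of the prediction, with the anvil at the left near (120,285) and the dome behind at (345,300). I'll advance along the tool to the grasp.

```bash
python3 -m creep '.24 0 .5 0 -.23 -.04 1; 0 0 .9 0 0 0 1; 0 0 .9 0 0 0 1; 0 0 .9 0 0 0 1; 0 0 .5 0 0 0 1'
python3 -m creep '0 0 .46 0 0 0 1; 0 0 0 0 0 0 1'
python3 - <<'E'
from h import *
Rt=tgt(np.deg2rad(3.9),np.deg2rad(44))
todo([.5096,.2967,.029],Rt,.054)
E
python3 -m creep '0 0 0 0 0 0 0; 0 0 0 0 0 0 0; 0 0 0 0 0 0 0; 0 0 0 0 0 0 0' 40
```

```text
clock: 3.38
ee_pos: [0.4648, 0.2968, 0.1227]
orientation: [-0.091, 2.453, 0.035]
force: [0.1, -0.1, 0.0]
finger_gap: 0.0854
grip_force: 0.0
clock: 3.62
ee_pos: [0.474, 0.2968, 0.1157]
orientation: [-0.09, 2.461, 0.033]
force: [-0.2, -0.6, 0.0]
finger_gap: 0.0854
grip_force: 0.0
t 3.62 tcp [0.474  0.2968 0.1157] goal tcp [0.4722 0.2941 0.0678] shift [ 1.05 -0.09  1.2 ] turn [ 0.04 -0.85  0.03] F [-0.2 -0.6  0. ] gap 0.0854
  shift in goal axes [ 1.16 -0.08  1.1 ]
clock: 4.12
ee_pos: [0.4737, 0.2965, 0.1162]
orientation: [-0.089, 2.461, 0.034]
force: [0.1, 1.2, -0.5]
finger_gap: 0.0121
grip_force: 0.0
```

The pose drifted off target, probably at a reach limit, and the fingers closed on air above the clock. I'll check the joints.

```bash
python3 -m creep '0 0 0 0 0 0 1; 0 0 0 0 0 0 1; 0 0 0 0 0 0 1';python3 - <<'E'
from h import *
s=env.read_state();print(np.round(s["joint_pos"],3),s["finger_gap"])
z=R.from_rotvec(s["orientation"]).as_matrix();print(z.round(3))
E
```

```text
clock: 4.5
ee_pos: [0.4738, 0.2965, 0.116]
orientation: [-0.089, 2.461, 0.034]
force: [0.2, 0.1, 0.0]
finger_gap: 0.0661
grip_force: 0.0
[ 0.554  0.192  2.182 -1.125  0.327 -0.081] 0.06610485345547785
[[-0.776 -0.073  0.627]
 [-0.056  0.997  0.047]
 [-0.628  0.001 -0.778]]
```

```bash
python3 -m creep '0 0 -.9 0 0 0 1; 0 0 -.9 0 0 0 1; 0 0 -.9 0 0 0 1; 0 0 -.5 0 0 0 1; 0 0 0 0 0 0 1'; python3 - <<'E'
from h import *
az=np.arctan2(.2967,.5136);u=np.array([np.cos(az),np.sin(az),0])
for th in(35,38):
  Rt=tgt(az,np.deg2rad(th)); todo(np.array([.5136,.2967,.029])-.006*u,Rt,.054+.10)
print(np.round(env.read_state()["joint_pos"],3))
E
```

```text
clock: 5.12
ee_pos: [0.4137, 0.2925, 0.1919]
orientation: [-0.089, 2.459, 0.036]
force: [0.1, 0.1, -0.9]
finger_gap: 0.0856
grip_force: 0.0
t 5.12 tcp [0.4137 0.2925 0.1919] goal tcp [0.4319 0.2495 0.1551] shift [ 0.38 -1.48  1.26] turn [-2.57  0.67 -3.45] F [ 0.1  0.1 -0.9] gap 0.0856
  shift in goal axes [ 0.86 -1.54  0.89]
t 5.12 tcp [0.4137 0.2925 0.1919] goal tcp [0.4263 0.2463 0.1504] shift [ 0.63 -1.57  1.26] turn [-2.66  0.18 -3.38] F [ 0.1  0.1 -0.9] gap 0.0856
  shift in goal axes [ 1.17 -1.54  0.84]
[ 0.628 -0.076  2.271 -0.805  0.475 -0.374]
```

```bash
python3 -m creep '0 0 0 -.53 .04 -.68 1; 0 0 0 -.53 .04 -.68 1; 0 0 0 -.53 .04 -.68 1; 0 0 0 -.53 .04 -.68 1; 0 0 0 -.54 .02 -.66 1'
python3 -m creep '.4 -.77 .4 0 0 0 1; .4 -.77 .4 0 0 0 1; .37 0 0 0 0 0 1; 0 0 0 0 0 0 1'; python3 - <<'E'
from h import *
az=np.arctan2(.2967,.5136);u=np.array([np.cos(az),np.sin(az),0])
Rt=tgt(az,np.deg2rad(38)); todo(np.array([.5136,.2967,.029])-.006*u,Rt,.054)
s=env.read_state();j=s["joint_pos"];print(np.round(j,3))
# fit planar arm: standard r0=0 guess from the two poses' wrist points + this one
from scipy.optimize import least_squares
D=[([1.177,.218,1.615,0,1.311,-.112],[.1736,.6,.303],[-.441,-3.11,.004]),([.554,.192,2.182,-1.125,.327,-.081],[.4738,.2965,.116],[-.089,2.461,.034]),([.628,-.076,2.271,-.805,.475,-.374],[.4137,.2925,.1919],[-.089,2.459,.036]),(j,s["ee_pos"],s["orientation"])]
def res(p):
    r0,h,L1,L2,L3,c=p;o=[]
    for q,e,w in D:
        W=np.array(e)-L3*R.from_rotvec(w).apply([0,0,1]);a=q[1];b=q[1]+q[2]+c
        o+=[np.hypot(W[0],W[1])-(r0+L1*np.sin(a)+L2*np.sin(b)),W[2]-(h+L1*np.cos(a)+L2*np.cos(b))]
    return o
k=least_squares(res,[0,.3,.4,.4,.2,0]);print(k.x.round(3),np.round(k.fun,4))
E
```

```text
clock: 5.75
ee_pos: [0.4132, 0.2914, 0.1891]
orientation: [-0.602, 2.424, 0.204]
force: [-0.1, -0.3, -1.2]
finger_gap: 0.0855
grip_force: 0.0
clock: 6.25
ee_pos: [0.422, 0.2438, 0.1476]
orientation: [-0.598, 2.428, 0.203]
force: [0.0, -0.6, 0.2]
finger_gap: 0.0853
grip_force: 0.0
t 6.25 tcp [0.422  0.2438 0.1476] goal tcp [0.4796 0.2771 0.0716] shift [-0.22  0.09  3.36] turn [-0.23 -0.1  -0.31] F [ 0.  -0.6  0.2] gap 0.0853
  shift in goal axes [-0.19  0.    3.36]
[ 0.337 -0.082  2.378  0.426  0.218 -2.105]
[0.    0.304 0.452 0.566 0.237 0.11 ] [ 0.      0.     -0.      0.     -0.0002 -0.0001  0.0002  0.0001]
```

```bash
cat > kin.py <<'E'
from h import *
from scipy.optimize import least_squares
D=[([1.177,.218,1.615,0,1.311,-.112],[.1736,.6,.303],[-.441,-3.11,.004]),([.554,.192,2.182,-1.125,.327,-.081],[.4738,.2965,.116],[-.089,2.461,.034]),([.628,-.076,2.271,-.805,.475,-.374],[.4137,.2925,.1919],[-.089,2.459,.036]),([.337,-.082,2.378,.426,.218,-2.105],[.422,.2438,.1476],[-.598,2.428,.203])]
def fk(p,q):
    h,L1,L2,L3,c,d=p;b=q[1]+q[2]
    W=np.array([L1*np.sin(q[1])+L2*np.sin(b+c),d,h+L1*np.cos(q[1])+L2*np.cos(b+c)])
    T=R.from_euler("ZYZYZ",[q[0],b,q[3],q[4],q[5]])
    return R.from_euler("Z",q[0]).apply(W)+L3*T.apply([0,0,1]),T
def res(p): return np.concatenate([np.concatenate([fk(p,q)[0]-e,.3*(fk(p,q)[1].inv()*R.from_rotvec(w)).as_rotvec()[:2]]) for q,e,w in D])
K=least_squares(res,[.3,.45,.45,.24,.1,.07])
lo=np.array([-2.75,-.78,.31,-1.13,.13,-2.58]);hi=np.array([2.75,2.1,2.55,4.27,2.63,2.58])
def ik(tcp,Rt):
    best=None
    for g in([.3,0,2.2,0,.4,0],[.3,.3,1.8,.3,.6,.3],[.3,.3,1.8,-.3,.6,-.3]):
        s=least_squares(lambda q:np.concatenate([fk(K.x,q)[0]-tcp,.2*(fk(K.x,q)[1].inv()*Rt).as_rotvec()]),np.clip(g,lo+.01,hi-.01),bounds=(lo,hi))
        if best is None or s.cost<best.cost:best=s
    return best.x,np.sqrt(2*best.cost)*1e3
E
python3 - <<'E'
from kin import *
print(K.x.round(4),np.round(K.fun,3).tolist())
# check handedness of T vs orientation
for q,e,w in D[:2]: print((fk(K.x,q)[1].inv()*R.from_rotvec(w)).as_rotvec().round(3))
C=np.array([.5136,.2967,.029]);A=np.array([.587,.134,.087])
for nm,P in(("pick",C),("place",A)):
  for th in(25,30,35,40,44):
    for yw in(.07,.1,.25,.4,.5):
        u=np.array([np.cos(yw),np.sin(yw),0]);Rt=tgt(yw,np.deg2rad(th));q,r=ik(P-.006*u-Rt.apply([0,0,.054]),Rt)
        print(nm,th,yw,q.round(2),round(r,1))
E
```

```text
Traceback (most recent call last):
  File "kin.py", line 10, in <module>
    K=least_squares(res,[.3,.45,.45,.24,.1,.07])
  File "kin.py", line 9, in res
    def res(p): return np.concatenate([np.concatenate([fk(p,q)[0]-e,.3*(fk(p,q)[1].inv()*R.from_rotvec(w)).as_rotvec()[:2]]) for q,e,w in D])
                                                       ~~^^^^^
  File "kin.py", line 7, in fk
    T=R.from_euler("ZYZYZ",[q[0],b,q[3],q[4],q[5]])
  File "scipy/spatial/transform/_rotation.pyx", line 1413, in scipy.spatial.transform._rotation.Rotation.from_euler
ValueError: Expected axis specification to be a non-empty string of upto 3 characters, got ZYZYZ
```

```bash
sed -i 's|T=R.from_euler("ZYZYZ".*|T=R.from_euler("ZYZ",[q[0],b,q[3]])*R.from_euler("YZ",[q[4],q[5]+np.pi/2])|; s/,0\],\[.3,.3,1.8,.3,.6,.3\],\[.3,.3,1.8,-.3,.6,-.3\]/,-1.6],[.3,.3,1.8,.3,.6,-2],[.3,.3,1.8,-.3,.6,-1.2]/' kin.py
cat > t.py <<'E'
from kin import *
print(K.x.round(4),np.round(K.fun,3).tolist())
for q,e,w in D[:2]: print((fk(K.x,q)[1].inv()*R.from_rotvec(w)).as_rotvec().round(3))
C=np.array([.5136,.2967,.029]);A=np.array([.587,.134,.087])
for nm,P in(("pick",C),("place",A)):
  for th in(27,32,36,40,44):
    for yw in(.07,.2,.3,.4,.5):
        u=np.array([np.cos(yw),np.sin(yw),0]);Rt=tgt(yw,np.deg2rad(th));q,r=ik(P-.006*u-Rt.apply([0,0,.054]),Rt)
        print(nm,th,yw,q.round(2),round(r,1))
E
timeout 300 python3 t.py
```

```text
[0.2956 0.4529 0.5615 0.231  0.109  0.0699] [0.0, -0.0, -0.0, 0.0, -0.0, 0.0, 0.0, 0.0, -0.0, 0.0, 0.0, 0.0, -0.0, -0.0, -0.0, -0.0, -0.0, -0.0, 0.0, -0.0]
[ 0. -0. -0.]
[-0.     0.001  0.   ]
pick 27 0.07 [ 0.5   0.29  2.09 -0.54  0.38 -0.67] 0.0
pick 27 0.2 [ 0.47  0.28  2.11 -0.39  0.32 -0.96] 0.0
pick 27 0.3 [ 0.44  0.27  2.12 -0.22  0.29 -1.24] 0.0
pick 27 0.4 [ 0.41  0.26  2.13 -0.01  0.28 -1.55] 0.0
pick 27 0.5 [ 0.38  0.26  2.13  0.2   0.29 -1.87] 0.0
pick 32 0.07 [ 0.52  0.29  2.13 -0.85  0.31 -0.36] 0.0
pick 32 0.2 [ 0.48  0.27  2.15 -0.7   0.23 -0.64] 0.0
pick 32 0.3 [ 0.44  0.26  2.17 -0.45  0.18 -1.01] 0.0
pick 32 0.4 [ 0.41  0.26  2.18 -0.03  0.15 -1.54] 0.0
pick 32 0.5 [ 0.37  0.25  2.18  0.42  0.17 -2.09] 0.0
pick 36 0.07 [ 0.54  0.29  2.16 -1.13  0.29 -0.07] 2.0
pick 36 0.2 [ 0.49  0.27  2.19 -1.13  0.18 -0.21] 0.9
pick 36 0.3 [ 0.46  0.26  2.19 -0.99  0.13 -0.46] 3.8
pick 36 0.4 [ 0.41  0.25  2.19 -0.1   0.13 -1.46] 11.1
pick 36 0.5 [ 0.36  0.25  2.21  0.89  0.13 -2.58] 5.5
pick 40 0.07 [ 0.54  0.28  2.16 -1.13  0.29 -0.07] 16.2
pick 40 0.2 [ 0.48  0.26  2.19 -1.13 
[... 1146 characters left out ...]
3  2.2   0.66  0.26 -2.44] 0.0
place 36 0.4 [ 0.    0.13  2.18  0.71  0.33 -2.58] 5.0
place 36 0.5 [-0.01  0.14  2.16  0.64  0.39 -2.58] 15.6
place 40 0.07 [ 0.13  0.13  2.22 -0.39  0.13 -1.14] 5.1
place 40 0.2 [ 0.06  0.13  2.23  0.78  0.13 -2.45] 1.0
place 40 0.3 [ 0.04  0.12  2.22  0.82  0.2  -2.58] 6.8
place 40 0.4 [ 0.02  0.13  2.2   0.73  0.27 -2.58] 16.6
place 40 0.5 [ 0.    0.13  2.18  0.66  0.34 -2.58] 27.1
place 44 0.07 [ 0.16  0.14  2.23 -1.13  0.13 -0.37] 14.8
place 44 0.2 [ 0.06  0.12  2.24  0.91  0.13 -2.58] 13.2
place 44 0.3 [ 0.05  0.12  2.24  0.84  0.15 -2.58] 18.7
place 44 0.4 [ 0.03  0.12  2.22  0.75  0.22 -2.58] 28.4
place 44 0.5 [ 0.02  0.12  2.19  0.68  0.29 -2.58] 38.8
```

```bash
python3 - <<'E'
from h import *
Rt=tgt(.4,np.deg2rad(32)); todo([.5136,.2967,.025],Rt,.058+.08);todo([.5136,.2967,.025],Rt,.058)
E
```

```text
t 6.25 tcp [0.422  0.2438 0.1476] goal tcp [0.4462 0.2682 0.142 ] shift [-0.76  0.35  0.81] turn [0.46 0.9  0.65] F [ 0.  -0.6  0.2] gap 0.0853
  shift in goal axes [-0.8   0.44  0.72]
t 6.25 tcp [0.422  0.2438 0.1476] goal tcp [0.4853 0.2847 0.0742] shift [-0.5   0.23  3.46] turn [0.46 0.9  0.65] F [ 0.  -0.6  0.2] gap 0.0853
  shift in goal axes [-0.8   0.44  3.39]
```

```bash
python3 -m creep '0 0 0 .23 .45 .33 1; 0 0 0 .23 .45 .33 1; -.8 .44 .72 0 0 0 1; 0 0 0 0 0 0 1'; python3 - <<'E'
from h import *
Rt=tgt(.4,np.deg2rad(32))
f=env.grab_frame("wrist");h=cv2.cvtColor(f["image"],cv2.COLOR_RGB2HSV).astype(int)
u,v=map(int,proj(f,[.5136,.2967,.05]));m=(h[...,2]>150)&(h[...,1]<40);box=np.zeros_like(m);box[max(v-60,0):v+60,u-70:u+70]=1
e=blob(None,m&box,(u,v));print((u,v),e,plane(f,e[0],.0505));cv2.imwrite("pics/w1.png",f["image"][:,:,::-1])
t=env.grab_frame("top");s=env.grab_frame("side")
print(tri([(f,e[0]),(s,(297.4,217.8)),(t,(187.7,268.7))]))
todo([.5136,.2967,.025],Rt,.058)
E
```

```text
clock: 6.75
ee_pos: [0.4493, 0.2711, 0.1451]
orientation: [-0.517, 2.531, 0.15]
force: [-0.3, 0.9, 0.4]
finger_gap: 0.0854
grip_force: 0.0
(315, 284) ((311.2116394042969, 285.9188232421875), (48.96299743652344, 92.26248931884766), 90.55113220214844) [0.51496438 0.29502224 0.0505    ]
(array([0.51555555, 0.29702388, 0.0508229 ]), [np.float64(1.892008396323681), np.float64(1.4396572961792402), np.float64(1.9084166996737846)])
t 6.9 tcp [0.4465 0.2693 0.1437] goal tcp [0.4853 0.2847 0.0742] shift [ 0.06 -0.03  2.7 ] turn [0.01 0.03 0.01] F [-0.1  0.3  0.3] gap 0.0853
  shift in goal axes [ 0.05 -0.03  2.7 ]
```

```bash
python3 -m creep '.05 -.05 .7 0 0 0 1; 0 0 .7 0 0 0 1; 0 0 .7 0 0 0 1; 0 0 .4 0 0 0 1; 0 0 .2 0 0 0 1'
python3 -m creep '0 0 0 0 0 0 1; 0 0 0 0 0 0 0; 0 0 0 0 0 0 0; 0 0 0 0 0 0 0; 0 0 0 0 0 0 0' 40
python3 - <<'E'
from h import *
Rt=tgt(.4,np.deg2rad(32));todo([.515,.296,.025],Rt,.058);print(np.round(env.read_state()["joint_pos"],2))
f=env.grab_frame("wrist");cv2.imwrite("pics/w2.png",f["image"][:,:,::-1])
E
```

```text
clock: 7.52
ee_pos: [0.486, 0.2842, 0.0743]
orientation: [-0.515, 2.535, 0.149]
force: [0.7, -0.7, 0.3]
finger_gap: 0.0852
grip_force: 0.0
clock: 8.15
ee_pos: [0.4864, 0.2845, 0.0759]
orientation: [-0.515, 2.533, 0.15]
force: [-3.7, -3.6, 5.3]
finger_gap: 0.063
grip_force: 41.8
t 8.15 tcp [0.4864 0.2845 0.0759] goal tcp [0.4867 0.284  0.0742] shift [ 0.03 -0.02  0.05] turn [0.01 0.06 0.01] F [-3.7 -3.6  5.3] gap 0.063
  shift in goal axes [ 0.03 -0.02  0.05]
[ 0.41  0.26  2.17 -0.01  0.15 -1.55]
```

View pics/w2.png

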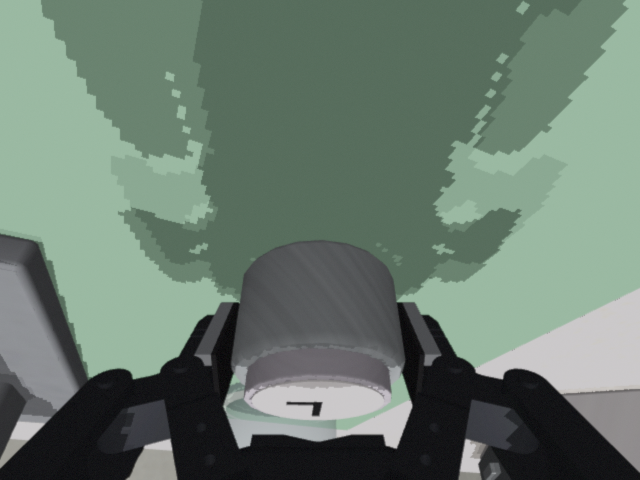

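The clock is held squarely between the pads at gap 63 mm, with the dial at (318,395) still proud. I'll lift it and refine the anvil position from the earlier frames.

```bash
python3 -m creep '-.45 0 -.7 0 0 0 0; -.45 0 -.7 0 0 0 0; -.45 0 -.7 0 0 0 0; -.45 0 -.7 0 0 0 0; 0 0 0 0 0 0 0' 40
python3 - <<'E'
from h import *
f=env.grab_frame("wrist");w0=dict(K=f["K"],eye=np.array([0.28267116,0.28095545,0.15819479]),attitude=np.array([1.52575055,1.62679469,0.9663238]))
print("corner w0",plane(w0,(174,212),.017),"anvil w0",plane(w0,(120,289),.061))
im=cv2.imread("pics/w0.png");s=cv2.imread("pics/side0.png");t=cv2.imread("pics/top0.png")
c=lambda i,x,y,w,h:cv2.resize(i[y:y+h,x:x+w],(390,290),interpolation=cv2.INTER_CUBIC)
cv2.imwrite("pics/z3.png",np.vstack([np.hstack([c(im,60,190,140,105*1),c(s,300,225,78,58)]),np.hstack([c(t,245,210,40,30),c(s,300,300,120,90)])]))
Rt=tgt(.1,np.deg2rad(32)); todo([.467,.134,.14],Rt,.058)
E
```

```text
clock: 8.82
ee_pos: [0.4879, 0.2852, 0.177]
orientation: [-0.514, 2.53, 0.151]
force: [0.0, -0.4, -3.7]
finger_gap: 0.0627
grip_force: 46.3
corner w0 [0.51001436 0.19709612 0.017     ] anvil w0 [0.5444753  0.15844634 0.061     ]
t 8.88 tcp [0.4869 0.2847 0.1751] goal tcp [0.4364 0.1309 0.1892] shift [ 2.75 -4.06 -2.3 ] turn [1.53 0.05 2.43] F [-0.1 -0.1 -2.6] gap 0.0628
  shift in goal axes [ 1.6  -4.93 -1.56]
```

View pics/z3.png

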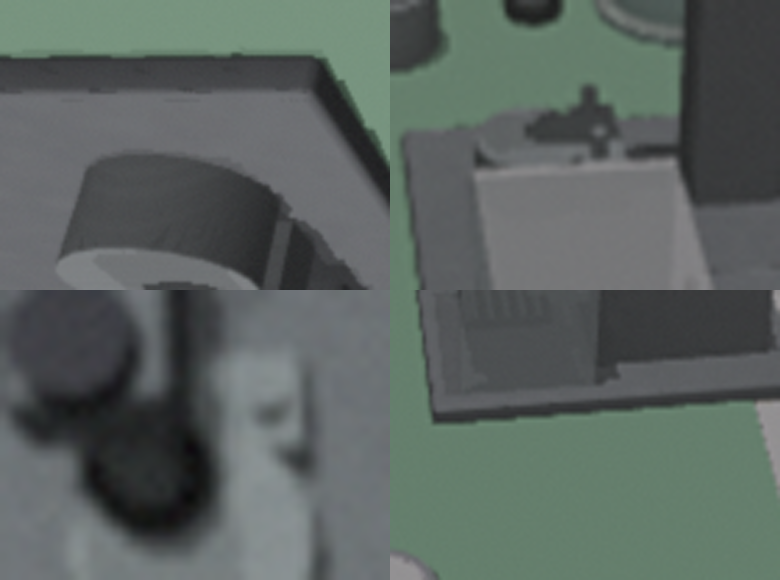

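Upper-left (wrist): the base's top corner is at (174,222) and the anvil's top ellipse centre near (118,297). Side view: the front base corners are at (302.6,251.6) and (313,336.5). I'll triangulate those.

```bash
python3 - <<'E'
from h import *
t=env.grab_frame("top");s=env.grab_frame("side")
w0=dict(K=env.grab_frame("wrist")["K"],eye=np.array([0.28267116,0.28095545,0.15819479]),attitude=np.array([1.52575055,1.62679469,0.9663238]))
print("L side",plane(s,(302.6,251.6),.017),"w0",plane(w0,(174.1,222.3),.017),tri([(t,(240.9,266.3)),(s,(302.6,251.6))]))
print("R side",plane(s,(313,336.5),.017),tri([(t,(383.3,258.5)),(s,(313,336.5))]))
# anvil rim: lowest/left/right edge of bright disc, top view, columns/rows profile
g=cv2.cvtColor(cv2.imread("pics/top0.png"),cv2.COLOR_BGR2GRAY).astype(int)
print(g[234:256,264]);print(g[240,246:286]);print(g[243,246:286])
for p in([.585,.134,.061],[.589,.135,.061]):print(p,proj(t,p),proj(w0,p),proj(s,p))
E
```

```text
L side [0.52998744 0.18410208 0.017     ] w0 [0.52404982 0.19352029 0.017     ] (array([0.52809099, 0.19030876, 0.01248825]), [np.float64(1.837538411245204), np.float64(1.8375384112451352)])
R side [ 0.55095082 -0.12765871  0.017     ] (array([ 0.54911235, -0.12628628,  0.01523282]), [np.float64(1.8842541149055057), np.float64(1.8842541149055176)])
[ 52  68  83 103 119 123 124 123 123 123 124 126 133 136 117  68  69  99
 113 113 114 116]
[117 118 120 117 114 113 113 130 127 122 123 124 123 121 122 123 122 124
 124 122 123 122 124 130 139 143 143 143 143 134 101  72  96 113 114 116
 116 116 116 114]
[117 117 114 115 116 114 117 113 109 118 126 125 125 125 123 123 123 122
 123 124 123 123 125 128 139 143 142 135 110  66  53  84 108 115 113 116
 114 115 116 114]
[0.585, 0.134, 0.061] [264.35678684 236.40713623] [108.2499229  306.65809591] [325.07607185 247.32335853]
[0.589, 0.135, 0.061] [263.95783731 234.58529115] [111.59516272 308.26753613] [326.71955722 247.06741399]
```

```bash
python3 - <<'E'
from h import *
Rt=tgt(.1,np.deg2rad(32)); todo([.470,.126,.0928+.02],Rt,.058);todo([.570,.1327,.0928],Rt,.058)
E
```

```text
t 9.03 tcp [0.4856 0.2841 0.1724] goal tcp [0.4394 0.1229 0.162 ] shift [ 3.16 -4.35 -1.57] turn [1.53 0.   2.44] F [-0.4  0.9 -3. ] gap 0.0625
  shift in goal axes [ 1.94 -5.19 -0.8 ]
t 9.03 tcp [0.4856 0.2841 0.1724] goal tcp [0.5394 0.1296 0.142 ] shift [ 0.84 -5.44  0.67] turn [1.53 0.   2.44] F [-0.4  0.9 -3. ] gap 0.0625
  shift in goal axes [-0.54 -5.3   1.53]
```

```bash
python3 -m creep '.42 -.8 -.2 .25 0 .41 0; .42 -.8 -.2 .25 0 .41 0; .42 -.8 -.2 .25 0 .41 0; .42 -.8 -.2 .26 0 .41 0; .42 -.8 -.2 .26 0 .4 0'
python3 -m creep '.42 -.8 -.2 .26 0 .4 0; 0 0 0 0 0 0 0; 0 0 0 0 0 0 0'
python3 - <<'E'
from h import *
Rt=tgt(.1,np.deg2rad(32)); todo([.470,.126,.0928+.02],Rt,.058);todo([.570,.1327,.0928],Rt,.058);print(np.round(env.read_state()["joint_pos"],2))
E
```

```text
clock: 9.65
ee_pos: [0.4551, 0.1489, 0.1644]
orientation: [-0.19, 2.577, 0.057]
force: [0.2, -0.4, -2.5]
finger_gap: 0.0631
grip_force: 46.3
clock: 10.02
ee_pos: [0.4462, 0.1243, 0.1639]
orientation: [-0.128, 2.577, 0.039]
force: [0.4, 0.4, -3.3]
finger_gap: 0.0631
grip_force: 46.2
t 10.03 tcp [0.4462 0.1243 0.1639] goal tcp [0.4394 0.1229 0.162 ] shift [ 0.23 -0.02 -0.07] turn [ 0.01  0.03 -0.01] F [ 0.4  0.4 -3.3] gap 0.0631
  shift in goal axes [ 0.23 -0.02 -0.07]
t 10.03 tcp [0.4462 0.1243 0.1639] goal tcp [0.5394 0.1296 0.142 ] shift [-2.24 -0.13  2.27] turn [ 0.01  0.03 -0.01] F [ 0.4  0.4 -3.3] gap 0.0631
  shift in goal axes [-2.25 -0.13  2.27]
[ 0.13 -0.17  2.38 -0.04  0.37 -1.51]
```

```bash
python3 -m creep '.39 0 .62 0 0 0 0; -.66 -.03 .41 0 0 0 0; -.66 -.03 .41 0 0 0 0; -.66 -.03 .41 0 0 0 0; 0 0 0 0 0 0 0'
python3 -m creep '-.4 -.02 .25 0 0 0 0; -.26 -.02 .16 0 0 0 0; 0 0 0 0 0 0 0'
python3 - <<'E'
from h import *
Rt=tgt(.1,np.deg2rad(32)); todo([.570,.1327,.0928],Rt,.058)
f=env.grab_frame("wrist");w=f["image"][:,:,::-1]
s=env.grab_frame("side")["image"][:,:,::-1]
cv2.imwrite("pics/p1.png",np.hstack([cv2.resize(w,(400,300)),cv2.resize(s[170:290,270:430],(400,300),interpolation=cv2.INTER_CUBIC)]))
E
```

```text
clock: 10.65
ee_pos: [0.5177, 0.1292, 0.143]
orientation: [-0.129, 2.576, 0.039]
force: [-0.2, -0.2, -2.7]
finger_gap: 0.0629
grip_force: 46.2
clock: 11.02
ee_pos: [0.5398, 0.1297, 0.1428]
orientation: [-0.128, 2.577, 0.039]
force: [2.7, 0.8, -8.4]
finger_gap: 0.0626
grip_force: 45.7
t 11.03 tcp [0.5398 0.1297 0.1428] goal tcp [0.5394 0.1296 0.142 ] shift [ 0.02 -0.    0.02] turn [ 0.01  0.03 -0.01] F [ 2.7  0.8 -8.4] gap 0.0626
  shift in goal axes [ 0.02 -0.    0.02]
```

View pics/p1.png

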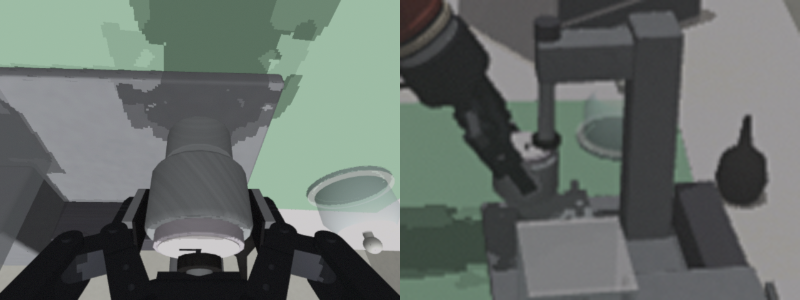

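The side view shows the clock over the anvil's front, with the ram foot at or just behind the dial. The downward force has risen, so I'll re-read it.

```bash
python3 -m creep '0 0 0 0 0 0 0'; python3 - <<'E'
from h import *
s=env.read_state();print(s["ft_torque"])
f=env.grab_frame("wrist");h=cv2.cvtColor(f["image"],cv2.COLOR_RGB2HSV).astype(int)
m=(h[...,2]>150)&(h[...,1]<40);box=np.zeros_like(m);box[360:420,220:420]=1
e=blob(None,m&box,(310,390));print(e)
Rc=R.from_rotvec(s["orientation"]);tcp=np.array(s["ee_pos"])
for hh in(.048,.0415): # expected pixel of dial centre if the dial stands hh above underside
    c=tcp+np.array([.0307*np.cos(.1),.0307*np.sin(.1),-.0729+hh]);print(hh,proj(f,c))
rim=tcp+np.array([.0307*np.cos(.1),.0307*np.sin(.1),-.0729+.04]);print(proj(f,rim))
E
```

```text
clock: 11.25
ee_pos: [0.5394, 0.1296, 0.1431]
orientation: [-0.128, 2.576, 0.039]
force: [3.2, 1.3, -7.2]
finger_gap: 0.0629
grip_force: 45.7
[0.01318796 0.63116349 0.03409808]
((309.85382080078125, 403.8303527832031), (57.00067901611328, 173.95498657226562), 86.33897399902344)
0.048 [318.88753232 398.70474672]
0.0415 [318.81584379 379.80633449]
[318.79990667 375.60501643]
```

```bash
python3 -m creep '.14 0 -.09 0 0 0 0; 0 0 0 0 0 0 0';python3 -m creep '.14 0 -.09 0 0 0 0; 0 0 0 0 0 0 0'; python3 - <<'E'
from h import *
s=env.read_state();print(s["ft_torque"],s["joint_torque"].round(1))
f=env.grab_frame("wrist");h=cv2.cvtColor(f["image"],cv2.COLOR_RGB2HSV).astype(int)
print(proj(f,[.59,.134,.131]))
im=f["image"][:,:,::-1];cv2.imwrite("pics/p2.png",im[330:480,190:450].repeat(3,0).repeat(3,1))
E
```

```text
clock: 11.55
ee_pos: [0.5343, 0.1291, 0.1435]
orientation: [-0.128, 2.576, 0.039]
force: [-0.8, -0.6, -3.9]
finger_gap: 0.0624
grip_force: 46.2
clock: 11.8
ee_pos: [0.5293, 0.1286, 0.1434]
orientation: [-0.128, 2.576, 0.039]
force: [-0.6, 0.2, -2.4]
finger_gap: 0.0627
grip_force: 46.3
[-0.06161999  0.50159081 -0.04114614] [ -0.  -29.  -25.9  -0.   -2.4   0. ]
[316.92887033 455.40554091]
```

View pics/p2.png

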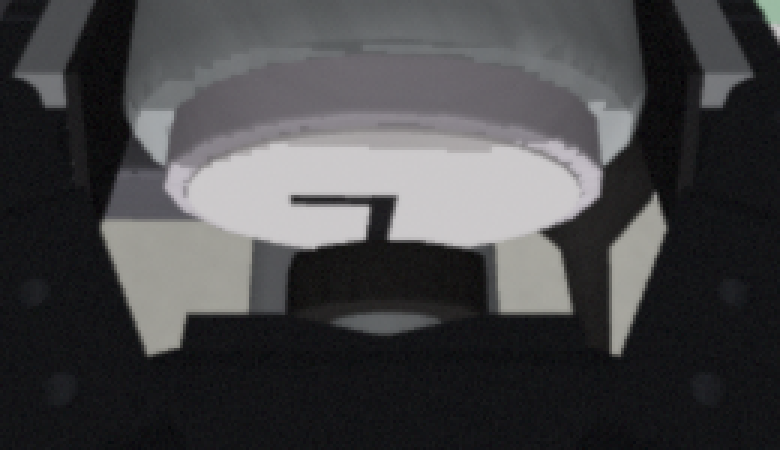

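```bash
python3 - <<'E'
from h import *
f=env.grab_frame("wrist");s=env.grab_frame("side");t=env.grab_frame("top")
for p in([.59,.134,.131],[.576,.133,.131],[.576,.133,.125],[.576,.133,.118],[.59,.134,.14]):print(p,proj(f,p).round(1),proj(s,p).round(1),proj(t,p).round(1))
print(f["K"][0,0])
# silhouette of foot in side view from first picture: dark blob below head
g=cv2.cvtColor(cv2.imread("pics/side0.png"),cv2.COLOR_BGR2GRAY)
b=(g<45).astype(np.uint8);n,_,st,ce=cv2.connectedComponentsWithStats(b)
for i in range(1,n):
    if st[i,4]>15 and 300<ce[i,0]<350 and 150<ce[i,1]<270:print("side dark",st[i],ce[i].round(1))
g=cv2.cvtColor(cv2.imread("pics/top0.png"),cv2.COLOR_BGR2GRAY)
b=(g<55).astype(np.uint8);n,_,st,ce=cv2.connectedComponentsWithStats(b)
for i in range(1,n):
    if st[i,4]>15 and 240<ce[i,0]<290 and 200<ce[i,1]<260:print("top dark",st[i],ce[i].round(1))
E
```

```text
[0.59, 0.134, 0.131] [316.9 454.9] [327.3 222.1] [260.4 227.1]
[0.576, 0.133, 0.131] [318.1 447.7] [321.3 222.4] [260.7 233.9]
[0.576, 0.133, 0.125] [318.  429.5] [321.3 224.6] [261.  234.5]
[0.576, 0.133, 0.118] [318.  409.4] [321.3 227.2] [261.5 235.2]
[0.59, 0.134, 0.14] [317.  482.3] [327.3 218.7] [259.9 226.1]
380.2117105683714
side dark [324 180  10   6  36] [328.3 183. ]
side dark [323 224  11   6  31] [328.  226.7]
```

The side view puts the ram foot at (328,227), so its underside is at about z = 0.118. That is right: the anvil top is 44 + 3 = 47 mm, and I had counted the base plate twice. The dial brushed the foot lightly and is still proud. I'll recompute the anvil position with z = 0.047.

```bash
python3 - <<'E'
from h import *
t=env.grab_frame("top");s=env.grab_frame("side")
a=plane(t,(264.1,234.2),.047);print("anvil",a,proj(s,a))
e=np.array([np.cos(.0675),np.sin(.0675),0])
Rt=tgt(.1,np.deg2rad(32))
A=np.array([.588,.1345,.047])
p=A-.020*e;p[2]=.120+.006-.058*np.cos(np.deg2rad(32)); todo(p,Rt,.058)
f=env.grab_frame("wrist");h=cv2.cvtColor(f["image"],cv2.COLOR_RGB2HSV).astype(int)
E
```

```text
anvil [0.59275033 0.13645529 0.047     ] [328.21709341 251.56074597]
t 12.1 tcp [0.5299 0.1287 0.1435] goal tcp [0.5375 0.1301 0.126 ] shift [0.1  0.02 0.63] turn [ 0.01  0.04 -0.01] F [ 0.6  0.  -3.3] gap 0.0626
  shift in goal axes [0.09 0.02 0.63]
```

```bash
python3 -m creep '.31 0 .5 0 .04 0 0; -.15 .03 .09 0 0 0 0; -.15 .03 .1 0 0 0 0; 0 0 0 0 0 0 0'
python3 -m creep '.05 0 .08 0 0 0 0; 0 0 0 0 0 0 0'; python3 -m creep '.025 0 .04 0 0 0 0; 0 0 0 0 0 0 0'
```

```text
clock: 12.65
ee_pos: [0.5417, 0.1317, 0.1268]
orientation: [-0.128, 2.578, 0.039]
force: [0.5, 0.5, -3.2]
finger_gap: 0.0629
grip_force: 46.3
clock: 12.9
ee_pos: [0.5398, 0.1315, 0.1224]
orientation: [-0.128, 2.581, 0.038]
force: [-0.5, 0.2, -3.4]
finger_gap: 0.0629
grip_force: 46.3
clock: 13.15
ee_pos: [0.54, 0.1315, 0.1211]
orientation: [-0.128, 2.581, 0.039]
force: [-0.6, -0.3, -2.4]
finger_gap: 0.0628
grip_force: 46.3
```

```bash
python3 -m creep '.018 0 .028 0 0 0 0; 0 0 0 0 0 0 0'; python3 -m creep '.018 0 .028 0 0 0 0; 0 0 0 0 0 0 0'; python3 -m creep '.018 0 .028 0 0 0 0; 0 0 0 0 0 0 0'
```

```text
clock: 13.4
ee_pos: [0.5402, 0.1315, 0.1203]
orientation: [-0.128, 2.58, 0.039]
force: [-0.0, 0.5, -2.8]
finger_gap: 0.0631
grip_force: 46.3
clock: 13.65
ee_pos: [0.5406, 0.1316, 0.1201]
orientation: [-0.128, 2.579, 0.039]
force: [-3.4, -0.9, 3.0]
finger_gap: 0.0627
grip_force: 47.0
clock: 13.9
ee_pos: [0.5406, 0.1316, 0.12]
orientation: [-0.129, 2.578, 0.039]
force: [-12.5, -2.4, 13.7]
finger_gap: 0.0629
grip_force: 48.3
```

It touched down at TCP z = 0.120, as expected. I'll ease off, open and retract along the tool.

```bash
python3 -m creep '-.018 0 -.028 0 0 0 0; 0 0 0 0 0 0 0; 0 0 0 0 0 0 1; 0 0 0 0 0 0 1; 0 0 0 0 0 0 1'
python3 -m creep '0 0 -.4 0 0 0 1; 0 0 -.8 0 0 0 1; 0 0 -.8 0 0 0 1; 0 0 -.8 0 0 0 1; 0 0 0 0 0 0 1'
python3 - <<'E'
from h import *
s=env.read_state();print(s["ee_pos"].round(4))
f=env.grab_frame("wrist");cv2.imwrite("pics/w3.png",f["image"][:,:,::-1])
for p in([.571,.1342,.0945],[.571,.1342,.047],[.591,.1355,.047],[.591,.1355,.117]):print(proj(f,p).round(1))
E
```

```text
clock: 14.52
ee_pos: [0.5405, 0.1315, 0.1194]
orientation: [-0.128, 2.58, 0.039]
force: [0.7, 0.1, -0.2]
finger_gap: 0.0857
grip_force: 0.0
clock: 15.15
ee_pos: [0.4964, 0.1272, 0.1929]
orientation: [-0.128, 2.576, 0.039]
force: [-0.6, 0.7, 1.0]
finger_gap: 0.0853
grip_force: 0.0
[0.4964 0.1272 0.1929]
[317.2 285.4]
[317.1 221.7]
[316.1 241.2]
[316.  338.4]
```

View pics/w3.png

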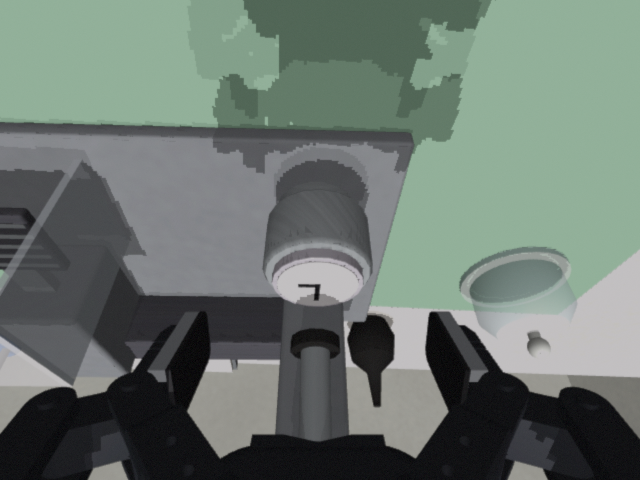

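The clock stands free on the anvil: its dial is at (317,285), exactly where predicted. The ram foot at (316,340) and the dome are untouched. Next I'll shut the fingers and push the case back to the pins.

```bash
python3 -m creep '.4 0 -.25 0 0 0 0; 0 0 0 0 0 0 0; 0 0 0 0 0 0 0'; python3 - <<'E'
from h import *
e=np.array([np.cos(.0675),np.sin(.0675),0]);Rt=tgt(.0675,np.deg2rad(32));A=np.array([.591,.1355,.059])
todo(A-.075*e,Rt,.073);todo(A-.0413*e,Rt,.073)
f=env.grab_frame("wrist");h=cv2.cvtColor(f["image"],cv2.COLOR_RGB2HSV).astype(int)
u,v=map(int,proj(f,[.571,.1342,.0945]));m=(h[...,2]>150)&(h[...,1]<40);box=np.zeros_like(m);box[max(v-45,0):v+45,u-60:u+60]=1
el=blob(None,m&box,(u,v));print(u,v,el,plane(f,el[0],.0945))
E
```

```text
clock: 15.58
ee_pos: [0.4814, 0.1255, 0.1898]
orientation: [-0.128, 2.582, 0.038]
force: [0.9, -0.3, 0.6]
finger_gap: 0.0325
grip_force: 0.0
t 15.57 tcp [0.4814 0.1255 0.1898] goal tcp [0.4776 0.1278 0.1209] shift [1.32 0.09 1.89] turn [ 0.17 -0.01  0.25] F [ 0.9 -0.3  0.6] gap 0.0325
  shift in goal axes [1.32 0.09 1.88]
t 15.57 tcp [0.4814 0.1255 0.1898] goal tcp [0.5112 0.1301 0.1209] shift [0.36 0.05 2.48] turn [ 0.17 -0.01  0.25] F [ 0.9 -0.3  0.6] gap 0.0325
  shift in goal axes [0.37 0.09 2.48]
317 304 ((317.57550048828125, 301.3252868652344), (43.79587173461914, 85.52855682373047), 90.04368591308594) [0.56688027 0.13382034 0.0945    ]
```

```bash
python3 -m creep '.44 .03 .63 .17 0 .25 0; .44 .03 .63 0 0 0 0; .44 .03 .62 0 0 0 0; 0 0 0 0 0 0 0'
python3 -m creep '-.2 0 .125 0 0 0 0; -.2 0 .125 0 0 0 0; 0 0 0 0 0 0 0'; python3 -m creep '-.14 0 .09 0 0 0 0; 0 0 0 0 0 0 0';python3 -m creep '-.14 0 .09 0 0 0 0; 0 0 0 0 0 0 0'
```

```text
clock: 16.12
ee_pos: [0.4763, 0.1278, 0.1193]
orientation: [-0.088, 2.588, 0.024]
force: [-0.1, 0.8, -0.6]
finger_gap: -0.0003
grip_force: 0.0
clock: 16.5
ee_pos: [0.4937, 0.1291, 0.1232]
orientation: [-0.087, 2.579, 0.026]
force: [-0.2, 0.3, -0.6]
finger_gap: 0.0003
grip_force: 0.0
clock: 16.75
ee_pos: [0.4972, 0.1293, 0.1218]
orientation: [-0.088, 2.582, 0.025]
force: [-0.6, -0.3, 0.5]
finger_gap: -0.0001
grip_force: 0.3
clock: 17.0
ee_pos: [0.5021, 0.1297, 0.1215]
orientation: [-0.088, 2.582, 0.025]
force: [-1.5, 0.1, -0.4]
finger_gap: -0.0
grip_force: 0.3
```

```bash
for i in 1; do python3 -m creep '-.1 0 .062 0 0 0 0; 0 0 0 0 0 0 0'; python3 -m creep '-.06 0 .038 0 0 0 0; 0 0 0 0 0 0 0';python3 -m creep '-.06 0 .038 0 0 0 0; 0 0 0 0 0 0 0'; done | grep -E "ee_pos|force"
```

```text
ee_pos: [0.5057, 0.1299, 0.1215]
force: [-1.2, 0.4, -0.5]
grip_force: 0.3
ee_pos: [0.5077, 0.13, 0.1215]
force: [-1.3, 0.5, -1.4]
grip_force: 0.5
ee_pos: [0.5099, 0.1302, 0.1216]
force: [-1.8, 0.2, -1.6]
grip_force: 0.5
```

```bash
python3 -m creep '-.04 0 .025 0 0 0 0; 0 0 0 0 0 0 0' | grep -E "ee_pos|^force"
```

```text
ee_pos: [0.5113, 0.1303, 0.1216]
force: [-0.3, -0.3, -0.1]
```

```bash
python3 -m creep '-.04 0 .025 0 0 0 0; 0 0 0 0 0 0 0' | grep -E "ee_pos|^force";python3 -m creep '-.04 0 .025 0 0 0 0; 0 0 0 0 0 0 0' | grep -E "ee_pos|^force";python3 - <<'E'
from h import *
t=env.grab_frame("top");s=env.grab_frame("side")
for n,f,u0 in(("top",t,None),("side",s,None)):
    u,v=map(int,proj(f,[.591,.1355,.0945]));h=cv2.cvtColor(f["image"],cv2.COLOR_RGB2HSV).astype(int)
    m=(h[...,2]>130)&(h[...,1]<45);box=np.zeros_like(m);box[v-22:v+22,u-24:u+24]=1
    ys,xs=np.nonzero(m&box);print(n,(u,v),len(xs),xs.min() if len(xs) else 0,xs.max() if len(xs) else 0,ys.min() if len(ys) else 0,ys.max() if len(ys) else 0)
    print(proj(f,[.591-.0259,.1338,.0945]).round(1))
E
```

```text
ee_pos: [0.5127, 0.1304, 0.1216]
force: [-1.0, -1.0, -0.5]
ee_pos: [0.514, 0.1305, 0.1215]
force: [-1.7, 0.1, -1.1]
top (261, 230) 681 239 284 208 251
[262.3 242.6]
side (327, 235) 102 318 350 213 240
[316.7 235.6]
```

```bash
python3 -m creep '-.04 0 .025 0 0 0 0; 0 0 0 0 0 0 0' | grep -E "ee_pos|^force";python3 -m creep '-.04 0 .025 0 0 0 0; 0 0 0 0 0 0 0' | grep -E "ee_pos|^force"; python3 -m creep '-.03 0 .018 0 0 0 0; 0 0 0 0 0 0 0' | grep -E "ee_pos|^force"
```

```text
ee_pos: [0.5145, 0.1305, 0.1212]
force: [-7.5, -1.3, 4.7]
ee_pos: [0.5149, 0.1305, 0.1208]
force: [-12.7, -1.8, 9.2]
ee_pos: [0.5151, 0.1306, 0.1204]
force: [-16.2, -1.4, 13.2]
```

It reached the pins at TCP x ≈ 0.5143 and the force rose firmly. I'll back off and verify by measurement.

```bash
python3 -m creep '.1 0 -.062 0 0 0 0; .4 0 -.25 0 0 0 0; .6 0 -.37 0 0 0 0; -.3 0 -.7 0 0 0 0; -.5 0 -.8 0 0 0 0' | grep -E "ee_pos|^force"; python3 -m creep '-.4 0 -.2 0 0 0 0; 0 0 0 0 0 0 0' | grep -E "ee_pos|^force"
cat > look.py <<'E'
from h import *
import sys
f=env.grab_frame("wrist");h=cv2.cvtColor(f["image"],cv2.COLOR_RGB2HSV).astype(int);g=f["image"].mean(2)
u,v=map(int,proj(f,[.591,.1355,.0945]));m=(h[...,2]>150)&(h[...,1]<40);box=np.zeros_like(m);box[max(v-45,0):v+45,u-70:u+70]=1
el=blob(None,m&box,(u,v));print(u,v,[np.round(x,1) for x in el])
for hh in(.0945,.088):print(hh,plane(f,el[0],hh).round(4))
print("foot pred",proj(f,[.591,.1355,.117]).round(1))
cv2.imwrite("pics/"+sys.argv[1]+".png",f["image"][:,:,::-1])
t=env.grab_frame("top");s=env.grab_frame("side");cv2.imwrite("pics/"+sys.argv[1]+"t.png",t["image"][:,:,::-1]);cv2.imwrite("pics/"+sys.argv[1]+"s.png",s["image"][:,:,::-1])
E
python3 look.py l1
```

```text
ee_pos: [0.4745, 0.1278, 0.1722]
force: [0.5, -0.3, 0.3]
ee_pos: [0.4843, 0.1285, 0.1856]
force: [1.1, -0.2, -0.4]
317 323 [array([318. , 311.2]), array([47.6, 94.6]), np.float64(91.5)]
0.0945 [0.5753 0.1346 0.0945]
0.088 [0.5875 0.1354 0.088 ]
foot pred [317.8 359.3]
```

```bash
python3 - <<'E'
from h import *
f=env.grab_frame("wrist");s=env.read_state();Rc=R.from_rotvec(s["orientation"])
off=Rc.inv().apply(np.array(f["eye"])-s["ee_pos"]);rel=Rc.inv()*R.from_rotvec(f["attitude"])
R3=R.from_rotvec([-.128,2.576,.039]);w3=dict(K=f["K"],eye=np.array([.4964,.1272,.1929])+R3.apply(off),attitude=(R3*rel).as_rotvec())
for n,F,nm in(("w3",w3,"pics/w3.png"),("l1",f,"pics/l1.png")):
    g=cv2.imread(nm).astype(int).mean(2);col=g[:,313:323].mean(1)
    d=np.diff(cv2.GaussianBlur(col.reshape(-1,1),(1,3),0).ravel())
    print(n,[(i,round(float(d[i]))) for i in range(150,400) if abs(d[i])>7 and abs(d[i])>=max(abs(d[i-1]),abs(d[i+1]))])
    for r in range(150,400,2): print(int(col[r]),end=" ")
    print()
    for p in([.571,.1342,.0945],[.591,.1355,.0945]):
        c=np.array(p);print(p,"near dial edge",proj(F,c-[.026,0,0]).round(1),"far",proj(F,c+[.026,0,0]).round(1),"case bottom near",proj(F,[c[0]-.032,c[1],.047]).round(1),"rim",proj(F,[c[0]-.032,c[1],.087]).round(1))
E
```

```text
w3 [(159, -12), (242, 10), (247, -17), (257, 26), (260, -7), (262, 13), (283, -42), (286, 13), (293, -18), (299, 18), (305, -21), (328, -19), (346, 20)]
121 121 122 122 120 95 77 75 75 74 74 74 74 74 74 75 80 80 83 81 84 86 87 89 89 90 91 92 93 92 92 92 91 91 92 93 94 94 95 95 95 96 96 98 111 122 138 155 155 126 111 110 110 115 179 177 171 192 192 192 192 192 192 192 192 192 191 123 81 114 116 117 78 79 78 106 132 131 96 71 70 70 71 70 71 71 72 72 72 51 18 19 18 19 19 22 33 33 59 91 91 91 91 91 91 91 90 91 91 91 91 91 91 91 91 91 91 91 91 90 91 91 91 92 91 
[0.571, 0.1342, 0.0945] near dial edge [322.4 257.7] far [313.  307.3] case bottom near [322.7 184.4] rim [323.5 238.8]
[0.591, 0.1355, 0.0945] near dial edge [320.7 279.1] far [312.2 322.2] case bottom near [321.2 208.5] rim [321.8 261.7]
l1 [(152, -10), (178, 13), (201, -12), (283, 8), (286, 9), (291, -19), (294, -30), (343, 7), (398, 10)]
92 83 68 69 71 71 77 91 94 91 91 91 91 91 101 123 124 136 136 135 134 131 120 120 120 120 99 88 90 86 83 82 83 83 81 81 80 80 81 81 81 80 75 86 86 87 87 88 89 90 92 92 93 92 92 92 91 92 93 94 94 94 95 95 95 95 103 118 132 153 153 112 98 31 26 28 28 24 26 24 24 24 25 20 20 22 21 22 21 20 19 19 20 19 19 18 19 36 39 38 37 38 34 32 31 42 50 48 49 52 53 53 52 53 54 54 54 55 56 55 56 57 56 58 71 
[0.571, 0.1342, 0.0945] near dial edge [321.7 292.3] far [315.3 335.8] case bottom near [322.  217.1] rim [322.5 273.8]
[0.591, 0.1355, 0.0945] near dial edge [321.3 311. ] far [315.3 348.9] case bottom near [321.5 238.7] rim [322.  293.9]
```

The shut fingers hide the dial in this view. I'll open them and look again from the earlier viewpoint, for a like-for-like comparison.

```bash
python3 - <<'E'
from h import *
s=env.read_state();Rc=R.from_rotvec(s["orientation"]);print((Rc.inv().apply(np.array([.4964,.1272,.1929])-s["ee_pos"])/.03).round(2),np.rad2deg((Rc.inv()*R.from_rotvec([-.128,2.576,.039])).as_rotvec()/6).round(2))
E
python3 -m creep '-.39 -.04 .1 -.15 0 -.26 1; 0 0 0 0 0 0 1; 0 0 0 0 0 0 1; 0 0 0 0 0 0 1' | grep -E "ee_pos|ori|gap"
cat > prof.py <<'E'
from h import *
f=env.grab_frame("wrist");s=env.read_state();Rc=R.from_rotvec(s["orientation"]);print(s["ee_pos"].round(4),s["orientation"].round(3))
off=Rc.inv().apply(np.array(f["eye"])-s["ee_pos"]);rel=Rc.inv()*R.from_rotvec(f["attitude"])
R3=R.from_rotvec([-.128,2.576,.039]);w3=dict(K=f["K"],eye=np.array([.4964,.1272,.1929])+R3.apply(off),attitude=(R3*rel).as_rotvec(),image=cv2.imread("pics/w3.png")[:,:,::-1])
for n,F in(("w3",w3),("now",f)):
    print(n)
    for c0 in(295,317,340):
        col=F["image"].astype(int).mean(2)[:,c0-3:c0+4].mean(1);print(c0,[int(x) for x in col[140:360:3]])
    for r in(215,235,255,270,285,300,315):
        row=F["image"].astype(int).mean(2)[r-1:r+2].mean(0);d=np.diff(row);print(r,[(i,int(d[i])) for i in range(230,400) if abs(d[i])>10 and abs(d[i])>=max(abs(d[i-1]),abs(d[i+1]))])
for p in([.571,.1342,.0945],[.581,.1348,.0945],[.591,.1355,.0945]):
    c=np.array(p);F=f;print(p,"near dial",proj(F,c-[.026,0,0]).round(1),"far",proj(F,c+[.026,0,0]).round(1),"bot near",proj(F,[c[0]-.032,c[1],.047]).round(1),"rim near",proj(F,[c[0]-.032,c[1],.087]).round(1),"rim L",proj(F,[c[0],c[1]+.032,.087]).round(1),"rim R",proj(F,[c[0],c[1]-.032,.087]).round(1))
cv2.imwrite("pics/now.png",f["image"][:,:,::-1])
E
python3 prof.py
```

```text
[-0.6  -0.07 -0.05] [-0.17 -0.07 -0.25]
ee_pos: [0.4935, 0.1279, 0.1867]
orientation: [-0.129, 2.582, 0.035]
finger_gap: 0.072
[0.4936 0.1279 0.1869] [-0.129  2.582  0.035]
w3
295 [90, 94, 98, 118, 130, 123, 120, 120, 115, 77, 74, 74, 73, 73, 73, 76, 77, 78, 80, 84, 86, 87, 88, 89, 89, 89, 90, 92, 90, 89, 89, 90, 95, 98, 116, 131, 155, 121, 107, 106, 142, 174, 176, 192, 192, 192, 192, 192, 180, 187, 192, 192, 192, 189, 147, 78, 79, 79, 79, 79, 79, 79, 78, 78, 55, 18, 18, 17, 20, 30, 31, 27, 44, 76]
317 [86, 113, 133, 121, 122, 122, 119, 88, 75, 75, 74, 74, 74, 74, 80, 81, 81, 86, 87, 89, 91, 92, 93, 93, 91, 91, 92, 94, 95, 95, 96, 95, 97, 117, 138, 156, 127, 110, 110, 141, 176, 190, 192, 192, 192, 192, 192, 192, 105, 67, 84, 76, 57, 69, 132, 124, 71, 70, 71, 71, 71, 71, 72, 24, 19, 20, 18, 26, 34, 88, 91, 92, 91, 91]
340 [83, 96, 134, 127, 121, 121, 121, 112, 81, 74, 74, 74, 74, 74, 74, 74, 76, 78, 80, 82, 83, 84, 86, 86, 86, 86, 87, 88, 89, 91, 91, 90, 92, 96, 110, 131, 154, 128, 102, 101, 128, 178, 172, 192, 192, 192, 192, 192, 192, 192, 192, 192, 192, 189, 121, 70, 69, 73, 74, 73,
[... 1932 characters left out ...]
(262, -29), (265, 25), (272, -40), (279, 27), (344, 10), (349, -13), (356, 35), (363, -36), (366, 26), (373, 17)]
315 [(271, 51), (274, -14), (276, 18), (294, -49), (311, -12), (316, 40), (337, 12), (340, 22), (352, -28), (356, -24), (368, 31)]
[0.571, 0.1342, 0.0945] near dial [320.9 272.7] far [311.7 320.5] bot near [321.6 197.6] rim near [322.1 253.7] rim L [371.3 290.3] rim R [259.3 284.2]
[0.581, 0.1348, 0.0945] near dial [320.  283.5] far [311.2 327.9] bot near [320.8 209.7] rim near [321.1 265.1] rim L [368.7 299.2] rim R [260.6 293.5]
[0.591, 0.1355, 0.0945] near dial [319.3 293.4] far [311.  334.8] bot near [320.2 221. ] rim near [320.4 275.8] rim L [366.6 307.5] rim R [262.  302.1]
```

The like-for-like comparison puts the dial's near edge at row 292 (predicted 293 for a clock at x = 0.591). The rim sides at 262 and 366 match y = 0.1355. So the clock is seated on the pins with its dial still up. Now I'll check reachability for the tread.

```bash
cat > tr.py <<'E'
from kin import *
e=np.array([np.cos(.0675),np.sin(.0675),0]);d=np.array([-e[1],e[0],0]);P=np.array([.5967,.0357,.003])
pr=lambda x,y,z:P+x*e+y*d+np.array([0,0,z])
E
python3 - <<'E'
from tr import *
for th in(36,40,43,46):
  for yw in(-.2,-.1,0,.0675):
    for z in(.067,.040):
      Rt=tgt(yw,np.deg2rad(th));q,r=ik(pr(-.024,-.1,z)-Rt.apply([0,0,.073]),Rt);print(th,yw,z,q.round(2),round(r,1))
E
```

```text
36 -0.2 0.067 [-0.25  0.09  2.25  0.16  0.18 -1.76] 0.0
36 -0.2 0.04 [-0.25  0.15  2.25  0.24  0.13 -1.85] 2.2
36 -0.1 0.067 [-0.29  0.08  2.25  0.55  0.22 -2.27] 0.0
36 -0.1 0.04 [-0.29  0.15  2.25  0.77  0.16 -2.49] 0.0
36 0 0.067 [-0.33  0.09  2.25  0.76  0.28 -2.58] 0.6
36 0 0.04 [-0.32  0.15  2.24  0.76  0.23 -2.58] 6.8
36 0.0675 0.067 [-0.34  0.09  2.23  0.7   0.33 -2.58] 7.5
36 0.0675 0.04 [-0.33  0.15  2.22  0.71  0.28 -2.58] 13.3
40 -0.2 0.067 [-0.26  0.08  2.28  0.4   0.13 -2.01] 7.0
40 -0.2 0.04 [-0.29  0.14  2.27  0.94  0.13 -2.58] 14.4
40 -0.1 0.067 [-0.29  0.08  2.29  0.87  0.15 -2.58] 3.1
40 -0.1 0.04 [-0.29  0.14  2.27  0.87  0.13 -2.58] 10.6
40 0 0.067 [-0.32  0.08  2.27  0.78  0.23 -2.58] 12.5
40 0 0.04 [-0.3   0.14  2.26  0.78  0.18 -2.58] 19.0
40 0.0675 0.067 [-0.33  0.08  2.25  0.72  0.27 -2.58] 19.3
40 0.0675 0.04 [-0.32  0.14  2.24  0.73  0.23 -2.58] 25.4
43 -0.2 0.067 [-0.29  0.07  2.3   0.95  0.13 -2.58] 15.0
43 -0.2 0.04 [-0.29  0.14  2.28  0.95  0.13 -2.58] 23.0
43 -0.1 0.067 [-0.29  0.07  2.29  0.88  0.13 -2.58] 12.6
43 -0.1 0.04 [-0.29  0.14  2.28  0.87  0.13 -2.58] 21.3
43 0 0.067 [-0.31  0.07  2.28  0.79  0.19 -2.58] 21.5
43 0 0.04 [-0.29  0.14  2.27  0.8   0.14 -2.58] 28.1
43 0.0675 0.067 [-0.32  0.07  2.27  0.74  0.23 -2.58] 28.3
43 0.0675 0.04 [-0.3   0.14  2.26  0.74  0.19 -2.58] 34.5
46 -0.2 0.067 [-0.29  0.07  2.3   0.95  0.13 -2.58] 24.1
46 -0.2 0.04 [-0.29  0.13  2.28  0.95  0.13 -2.58] 33.0
46 -0.1 0.067 [-0.29  0.07  2.3   0.88  0.13 -2.58] 23.1
46 -0.1 0.04 [-0.29  0.13  2.28  0.88  0.13 -2.58] 32.1
46 0 0.067 [-0.29  0.07  2.29  0.81  0.15 -2.58] 30.6
46 0 0.04 [-0.29  0.13  2.28  0.81  0.13 -2.58] 37.6
46 0.0675 0.067 [-0.31  0.07  2.28  0.75  0.2  -2.58] 37.4
46 0.0675 0.04 [-0.29  0.14  2.27  0.76  0.15 -2.58] 43.7
```

```bash
cat >> tr.py <<'E'
def ikf(tcp,Rt,g):
    s=least_squares(lambda q:np.concatenate([fk(K.x,q)[0]-tcp,.2*(fk(K.x,q)[1].inv()*Rt).as_rotvec()]),np.clip(g,lo+.01,hi-.01),bounds=(lo,hi));return s.x,np.sqrt(2*s.cost)*1e3
E
python3 - <<'E'
from tr import *
q0=np.array(env.read_state()["joint_pos"]);print("now",q0.round(3),env.read_state()["clock"])
for th in(45,48):
  for yw in(-.1,0,.0675):
    for x,z in((-.022,.09),(-.022,.040),(-.15,.14)):
      Rt=tgt(yw,np.deg2rad(th));q,r=ikf(pr(x,-.1,z)-Rt.apply([0,0,.073]),Rt,[-.2,.1,2.2,3.14,.3,1.57]);print(th,yw,z,q.round(2),round(r,1))
# spin pose candidates, j4=0 side
for tcp in([.42,.03,.25],[.42,.0,.25],[.45,0,.28]):
  for th in(20,25):
    yw=np.arctan2(tcp[1],tcp[0])-.16;Rt=tgt(yw,np.deg2rad(th));q,r=ikf(np.array(tcp),Rt,[0,0,2.2,0,.4,-1.57]);print(tcp,th,round(yw,2),q.round(2),round(r,1))
E
```

```text
now [ 0.122 -0.099  2.264 -0.031  0.42  -1.524] 20.975
45 -0.1 0.09 [-0.3   0.04  2.34  1.99  0.14  2.58] 8.2
45 -0.1 0.04 [-0.31  0.17  2.33  2.3   0.2   2.26] 0.0
45 -0.1 0.14 [-0.38 -0.25  2.55  1.93  0.13  2.58] 57.0
45 0 0.09 [-0.36  0.05  2.35  1.87  0.25  2.58] 13.2
45 0 0.04 [-0.37  0.18  2.32  1.96  0.28  2.47] 0.0
45 0 0.14 [-0.5  -0.22  2.55  1.74  0.33  2.58] 61.4
45 0.0675 0.09 [-0.39  0.06  2.34  1.79  0.32  2.58] 15.6
45 0.0675 0.04 [-0.4   0.18  2.31  1.81  0.34  2.54] 0.0
45 0.0675 0.14 [-0.69 -0.2   2.55  1.52  0.62  2.58] 57.8
48 -0.1 0.09 [-0.32  0.04  2.35  2.03  0.18  2.53] 0.0
48 -0.1 0.04 [-0.32  0.19  2.35  2.51  0.27  2.04] 0.0
48 -0.1 0.14 [-0.38 -0.25  2.55  1.93  0.13  2.58] 55.2
48 0 0.09 [-0.37  0.05  2.36  1.87  0.28  2.58] 3.6
48 0 0.04 [-0.38  0.19  2.34  2.17  0.34  2.26] 0.0
48 0 0.14 [-0.59 -0.2   2.55  1.66  0.47  2.58] 58.4
48 0.0675 0.09 [-0.41  0.06  2.35  1.79  0.36  2.58] 6.0
48 0.0675 0.04 [-0.42  0.2   2.33  2.    0.39  2.34] 0.0
48 0.0675 0.14 [-0.72 -0.2   2.55  1.51  0.67  2.58] 52.9
[0.42, 0.03, 0.25] 20 -0.09 [-0.1  -0.38  2.3   0.    0.87 -1.58] 0.0
[0.42, 0.03, 0.25] 25 -0.09 [-0.1  -0.42  2.34  0.01  0.78 -1.58] 0.0
[0.42, 0.0, 0.25] 20 -0.16 [-0.17 -0.38  2.3   0.    0.87 -1.58] 0.0
[0.42, 0.0, 0.25] 25 -0.16 [-0.17 -0.43  2.35  0.01  0.78 -1.58] 0.0
[0.45, 0, 0.28] 20 -0.16 [-0.15 -0.33  2.21 -0.    0.92 -1.56] 0.0
[0.45, 0, 0.28] 25 -0.16 [-0.15 -0.38  2.26 -0.    0.83 -1.56] 0.0
```

Near 45° the wrist is close to singular. The roll about the fingers is irrelevant for pushing, so I'll solve with the roll free.

```bash
cat >> tr.py <<'E'
def ikd(tcp,Rt,j6,g):
    zt=Rt.apply([0,0,1])
    def rs(q):
        p,T=fk(K.x,np.append(q,j6));return np.concatenate([p-tcp,.2*(T.apply([0,0,1])-zt)])
    s=least_squares(rs,np.clip(g,lo[:5]+.01,hi[:5]-.01),bounds=(lo[:5],hi[:5]));q=np.append(s.x,j6)
    return q,np.sqrt(2*s.cost)*1e3,np.rad2deg((Rt.inv()*fk(K.x,q)[1]).as_rotvec()[2])
E
python3 - <<'E'
from tr import *
for th in(40,43,45):
  for yw in(-.2,-.1,0,.0675):
    for x,z in((-.06,.10),(-.022,.07),(-.022,.040)):
      Rt=tgt(yw,np.deg2rad(th));q,r,ro=ikd(pr(x,-.1,z)-Rt.apply([0,0,.073]),Rt,-2.3,[-.3,.1,2.2,1,.3]);print(th,yw,z,q.round(2),round(r,1),"roll",round(ro))
E
```

```text
40 -0.2 0.1 [-0.28 -0.08  2.36  0.32  0.17 -2.3 ] 0.0 roll -20
40 -0.2 0.07 [-0.26  0.08  2.27  0.35  0.13 -2.3 ] 6.1 roll -19
40 -0.2 0.04 [-0.3   0.16  2.29  1.67  0.13 -2.3 ] 13.9 roll 58
40 -0.1 0.1 [-0.34 -0.08  2.36  0.72  0.23 -2.3 ] 0.0 roll 9
40 -0.1 0.07 [-0.3   0.08  2.29  0.97  0.15 -2.3 ] 0.0 roll 22
40 -0.1 0.04 [-0.3   0.16  2.29  1.49  0.13 -2.3 ] 0.3 roll 53
40 0 0.1 [-0.39 -0.08  2.36  0.91  0.32 -2.3 ] 0.0 roll 26
40 0 0.07 [-0.35  0.08  2.28  1.12  0.25 -2.3 ] 0.0 roll 37
40 0 0.04 [-0.35  0.16  2.28  1.43  0.22 -2.3 ] 0.0 roll 56
40 0.0675 0.1 [-0.43 -0.07  2.35  0.97  0.38 -2.3 ] 0.0 roll 34
40 0.0675 0.07 [-0.38  0.09  2.28  1.15  0.31 -2.3 ] 0.0 roll 43
40 0.0675 0.04 [-0.38  0.17  2.27  1.39  0.29 -2.3 ] 0.0 roll 58
43 -0.2 0.1 [-0.29 -0.09  2.39  0.62  0.13 -2.3 ] 3.9 roll -3
43 -0.2 0.07 [-0.3   0.09  2.32  1.82  0.13 -2.3 ] 13.0 roll 67
43 -0.2 0.04 [-0.26  0.18  2.32  2.78  0.13 -2.3 ] 5.0 roll 120
43 -0.1 0.1 [-0.35 -0.08  2.39  1.06  0.19 -2.3 ] 0.0 roll 29
43 -0.1 0.07 [-0.3   0.08  2.31  1.53  0.14 -2.3 ] 0.0 roll 55
43 -0.1 0.04 [-0.3   0.17  2.31  2
[... 452 characters left out ...]
8.1 roll 29
45 -0.2 0.07 [-0.26  0.1   2.34  2.65  0.13 -2.3 ] 7.5 roll 113
45 -0.2 0.04 [-0.25  0.18  2.32  2.89  0.15 -2.3 ] 0.0 roll 126
45 -0.1 0.1 [-0.35 -0.08  2.41  1.35  0.18 -2.3 ] 0.0 roll 45
45 -0.1 0.07 [-0.31  0.09  2.33  1.9   0.16 -2.3 ] 0.0 roll 76
45 -0.1 0.04 [-0.31  0.17  2.33  2.3   0.2  -2.3 ] 0.0 roll 99
45 0 0.1 [-0.41 -0.07  2.41  1.34  0.3  -2.3 ] 0.0 roll 52
45 0 0.07 [-0.37  0.09  2.33  1.67  0.26 -2.3 ] 0.0 roll 69
45 0 0.04 [-0.37  0.18  2.32  1.96  0.28 -2.3 ] 0.0 roll 87
45 0.0675 0.1 [-0.45 -0.07  2.4   1.32  0.37 -2.3 ] 0.0 roll 55
45 0.0675 0.07 [-0.4   0.1   2.32  1.58  0.33 -2.3 ] 0.0 roll 69
45 0.0675 0.04 [-0.4   0.18  2.31  1.81  0.34 -2.3 ] 0.0 roll 83
```

```bash
python3 - <<'E'
from tr import *
tcp=np.array([.42,0,.22])
for th in(45,):
    Rt=tgt(-.16,np.deg2rad(th));q,r=ikf(tcp,Rt,[-.1,0,2.2,0,.4,-1.57]);print(q.round(2),r)
    todo(tcp,Rt,0)
for yw in(-.05,0):
  for x,z,j6 in((-.022,.07,None),(-.022,.045,None),(-.05,.078,2.4),(-.09,.085,2.4)):
    Rt=tgt(yw,np.deg2rad(47));T=pr(x,-.1,z)-Rt.apply([0,0,.073])
    if j6: q,r,ro=ikd(T,Rt,j6,[-.3,.1,2.2,2,.3]);print(yw,x,z,q.round(2),round(r,1),"roll",round(ro),T.round(3))
    else: q,r=ikf(T,Rt,[-.3,.1,2.3,2.,.3,2.4]);print(yw,x,z,q.round(2),round(r,1),T.round(3))
E
```

```text
[-0.17 -0.5   2.55  0.03  0.31 -1.6 ] 6.587038114410194e-06
t 20.98 tcp [0.4936 0.1279 0.1869] goal tcp [0.42 0.   0.22] shift [ 1.85 -4.   -2.45] turn [ 1.54 -2.17  1.95] F [ 0.1 -0.1 -0.4] gap 0.0792
  shift in goal axes [ 0.45 -4.6  -2.01]
-0.05 -0.022 0.07 [-0.34  0.1   2.34  1.99  0.23  2.51] 0.0 [ 0.528 -0.063  0.123]
-0.05 -0.022 0.045 [-0.34  0.17  2.34  2.22  0.27  2.27] 0.0 [ 0.528 -0.063  0.098]
-0.05 -0.05 0.078 [-0.38  0.02  2.41  1.86  0.25  2.4 ] 0.0 roll -12 [ 0.5   -0.065  0.131]
-0.05 -0.09 0.085 [-0.44 -0.1   2.49  1.69  0.28  2.4 ] 0.0 roll -20 [ 0.46  -0.067  0.138]
0 -0.022 0.07 [-0.37  0.1   2.34  1.86  0.28  2.58] 0.0 [ 0.528 -0.066  0.123]
0 -0.022 0.045 [-0.37  0.17  2.34  2.07  0.31  2.36] 0.0 [ 0.528 -0.066  0.098]
0 -0.05 0.078 [-0.41  0.02  2.4   1.76  0.3   2.4 ] 0.0 roll -15 [ 0.5   -0.067  0.131]
0 -0.09 0.085 [-0.47 -0.1   2.49  1.61  0.34  2.4 ] 0.0 roll -21 [ 0.46  -0.07   0.138]
```

```bash
python3 - <<'E'
from tr import *
b=[-.35,-.25,2.4]
for j4,j6 in((0,-1.57),(0,2.4),(.85,2.4),(1.69,2.4)):
    p,T=fk(K.x,b+[j4,.33,j6]);print(j4,"tcp",p.round(3),"tip",(p+T.apply([0,0,.073])).round(3),"cam",(p+T.apply([.08,0,-.005])).round(3))
p,T=fk(K.x,b+[0,.33,-1.57]);todo(p,T,0)
p,T=fk(K.x,b+[0,.33,2.4]);f=T.inv().apply(R.from_euler("ZY",[b[0],b[1]+b[2]]).apply([0,0,1]));print("f",f.round(3),"shift",(np.array([f[1],-f[0]])*K.x[3]*np.deg2rad(6)/.03).round(3))
E
```

```text
0 tcp [ 0.459 -0.093  0.195] tip [ 0.502 -0.109  0.138] cam [ 0.397 -0.071  0.15 ]
0 tcp [ 0.459 -0.093  0.195] tip [ 0.502 -0.109  0.138] cam [ 0.476 -0.162  0.233]
0.85 tcp [ 0.492 -0.045  0.217] tip [ 0.544 -0.045  0.166] cam [ 0.47  -0.121  0.202]
1.69 tcp [ 0.528 -0.039  0.266] tip [ 0.592 -0.038  0.23 ] cam [ 0.489 -0.073  0.204]
t 20.98 tcp [0.4936 0.1279 0.1869] goal tcp [ 0.4595 -0.0933  0.1954] shift [ 1.44 -7.23 -1.22] turn [ 2.45 -0.98  3.53] F [ 0.1 -0.1 -0.4] gap 0.0792
  shift in goal axes [-1.33 -7.32  0.67]
f [ 0.219 -0.239  0.946] shift [-0.193 -0.177]
```

```bash
python3 -m creep '0 -.91 -.04 .3 -.12 .44 0; 0 -.91 -.04 .3 -.12 .44 0; 0 -.91 -.04 .3 -.12 .44 0; 0 -.91 -.04 .3 -.12 .44 0; 0 -.91 -.04 .3 -.12 .44 0' | grep ee_pos
python3 -m creep '0 -.91 -.04 .31 -.13 .44 0; 0 -.91 -.04 .31 -.13 .44 0; 0 -.91 -.04 .31 -.13 .45 0; 0 0 0 0 0 0 0' | grep ee_pos
python3 - <<'E'
from tr import *
b=[-.35,-.25,2.4];p,T=fk(K.x,b+[0,.33,-1.57]);todo(p,T,0);print(np.round(env.read_state()["joint_pos"],3))
E
```

```text
ee_pos: [0.489, -0.0088, 0.1929]
ee_pos: [0.4675, -0.0879, 0.1958]
t 22.1 tcp [ 0.4675 -0.0879  0.1958] goal tcp [ 0.4595 -0.0933  0.1954] shift [ 0.16 -0.26 -0.11] turn [ 0.01  0.01 -0.02] F [-0.1 -0.7  0.3] gap -0.0001
  shift in goal axes [ 0.16 -0.26 -0.11]
[-0.327 -0.23   2.384 -0.041  0.325 -1.511]
```

```bash
python3 -m creep '.16 -.26 -.11 0 0 0 0; 0 0 0 0 0 1 0; 0 0 0 0 0 1 0; 0 0 0 0 0 1 0; 0 0 0 0 0 1 0' | grep ee_pos
python3 -m creep '0 0 0 0 0 1 0; 0 0 0 0 0 1 0; 0 0 0 0 0 1 0; 0 0 0 0 0 1 0; 0 0 0 0 0 1 0' >/dev/null
python3 -c "
from h import *
print(np.round(env.read_state()['joint_pos'],3))"
python3 -m creep '0 0 0 0 0 1 0; 0 0 0 0 0 1 0; 0 0 0 0 0 1 0; 0 0 0 0 0 1 0; 0 0 0 0 0 1 0' >/dev/null
python3 -m creep '0 0 0 0 0 1 0; 0 0 0 0 0 1 0; 0 0 0 0 0 1 0; 0 0 0 0 0 1 0; 0 0 0 0 0 1 0' >/dev/null
python3 -m creep '0 0 0 0 0 1 0; 0 0 0 0 0 1 0; 0 0 0 0 0 1 0; 0 0 0 0 0 1 0; 0 0 0 0 0 1 0' >/dev/null
python3 -m creep '0 0 0 0 0 1 0; 0 0 0 0 0 1 0; 0 0 0 0 0 1 0; 0 0 0 0 0 1 0; 0 0 0 0 0 1 0' >/dev/null
python3 -m creep '0 0 0 0 0 1 0; 0 0 0 0 0 1 0; 0 0 0 0 0 1 0; 0 0 0 0 0 1 0; 0 0 0 0 0 1 0' >/dev/null
python3 -m creep '0 0 0 0 0 1 0; 0 0 0 0 0 1 0; 0 0 0 0 0 1 0; 0 0 0 0 0 .3 0' | grep ee_pos
python3 - <<'E'
from tr import *
q=np.array(env.read_state()["joint_pos"]);print(q.round(3),env.read_state()["clock"])
p,T=fk(K.x,q);f=T.inv().apply(R.from_euler("ZY",[q[0],q[1]+q[2]]).apply([0,0,1]));print("f",f.round(3),"shift",(np.array([f[1],-f[0]])*K.x[3]*np.deg2rad(6)/.03).round(3))
E
```

```text
ee_pos: [0.4601, -0.0916, 0.1956]
[-0.347 -0.249  2.399  0.005  0.329 -0.628]
ee_pos: [0.4601, -0.0918, 0.1956]
[-0.347 -0.249  2.399  0.005  0.329  2.333] 26.975
f [ 0.234 -0.223  0.946] shift [-0.18  -0.188]
```

```bash
for k in 1; do python3 -m creep '-.18 -.19 0 .23 -.22 .95 0; -.18 -.19 0 .23 -.22 .95 0; -.18 -.19 0 .23 -.22 .95 0; -.18 -.19 0 .23 -.22 .95 0; -.18 -.19 0 .23 -.22 .95 0'; done | grep ee_pos
python3 -c "
from h import *
print(np.round(env.read_state()['joint_pos'],3))"
python3 -m creep '-.18 -.19 0 .23 -.22 .95 0; -.18 -.19 0 .23 -.22 .95 0; -.18 -.19 0 .23 -.22 .95 0; -.18 -.19 0 .23 -.22 .95 0; -.18 -.19 0 .23 -.22 .95 0' | grep ee_pos
python3 -m creep '-.18 -.19 0 .23 -.22 .95 0; -.18 -.19 0 .23 -.22 .95 0; -.18 -.19 0 .23 -.22 .95 0; -.18 -.19 0 .23 -.22 .95 0; -.18 -.19 0 .23 -.22 .95 0' | grep ee_pos
python3 - <<'E'
from tr import *
print(np.round(env.read_state()["joint_pos"],3))
Rt=tgt(-.05,np.deg2rad(47));Rr=Rt*R.from_euler("z",np.deg2rad(-20))
todo(pr(-.09,-.1,.085),Rr,.073)
todo(pr(-.09,-.1,.085),Rt,.073)
E
```

```text
ee_pos: [0.4774, -0.0578, 0.2026]
[-0.345 -0.248  2.401  0.524  0.324  2.342]
ee_pos: [0.5009, -0.0359, 0.2246]
ee_pos: [0.5241, -0.0322, 0.2554]
[-0.333 -0.245  2.4    1.591  0.311  2.331]
t 28.85 tcp [ 0.5241 -0.0322  0.2554] goal tcp [ 0.4603 -0.0675  0.1378] shift [4.33 1.58 0.2 ] turn [-0.31  2.02  2.8 ] F [-0.1  0.2 -0.4] gap 0.0002
  shift in goal axes [4.46 0.26 1.17]
t 28.85 tcp [ 0.5241 -0.0322  0.2554] goal tcp [ 0.4603 -0.0675  0.1378] shift [4.33 1.58 0.2 ] turn [0.04 2.07 6.12] F [-0.1  0.2 -0.4] gap 0.0002
  shift in goal axes [ 4.28 -1.28  1.17]
```

```bash
python3 -m creep '.88 .18 .14 -.06 .4 .56 0; .88 .18 .14 -.06 .4 .56 0; .88 .18 .14 -.06 .4 .56 0; .88 .18 .14 -.06 .4 .56 0; .88 .18 .14 -.06 .4 .56 0' | grep ee_pos
python3 -m creep '0 0 0 0 0 0 0; 0 0 0 0 0 0 0'
python3 - <<'E'
from tr import *
print(np.round(env.read_state()["joint_pos"],3))
Rt=tgt(-.05,np.deg2rad(47))
for x,z,ro in((-.09,.085,-20),(-.05,.078,-12),(-.022,.072,0)):
    Rr=Rt*R.from_euler("z",np.deg2rad(ro));todo(pr(x,-.1,z),Rr,.073)
E
```

```text
ee_pos: [0.4642, -0.0718, 0.1372]
clock: 29.72
ee_pos: [0.4659, -0.0716, 0.1395]
orientation: [-0.348, 2.301, -0.203]
force: [-0.8, 0.1, 0.9]
finger_gap: -0.0002
grip_force: 0.0
[-0.443 -0.09   2.481  1.684  0.286  2.398]
t 29.73 tcp [ 0.4659 -0.0716  0.1395] goal tcp [ 0.4603 -0.0675  0.1378] shift [ 0.12  0.18 -0.1 ] turn [-0.01  0.02  0.02] F [-0.8  0.1  0.9] gap -0.0002
  shift in goal axes [ 0.12  0.18 -0.1 ]
t 29.73 tcp [ 0.4659 -0.0716  0.1395] goal tcp [ 0.5002 -0.0648  0.1308] shift [-0.62  0.08  1.03] turn [-0.01  0.02  1.35] F [-0.8  0.1  0.9] gap -0.0002
  shift in goal axes [-0.61  0.16  1.03]
t 29.73 tcp [ 0.4659 -0.0716  0.1395] goal tcp [ 0.5282 -0.0629  0.1248] shift [-1.11  0.01  1.84] turn [-0.01  0.02  3.35] F [-0.8  0.1  0.9] gap -0.0002
  shift in goal axes [-1.04  0.39  1.84]
```

```bash
python3 -m creep '-.31 .06 .51 0 .01 .67 0; -.31 .06 .52 0 .01 .68 0; 0 0 0 0 0 0 0' | grep -E "ee_pos|^force"
python3 - <<'E'
from tr import *
Rt=tgt(-.05,np.deg2rad(47));todo(pr(-.023,-.1,.074),Rt,.073);print(np.round(env.read_state()["joint_pos"],3))
E
```

```text
ee_pos: [0.5018, -0.0639, 0.1317]
force: [0.4, 0.2, -0.5]
t 30.1 tcp [ 0.5018 -0.0639  0.1317] goal tcp [ 0.5272 -0.063   0.1268] shift [-0.46 -0.02  0.73] turn [-0.01  0.03  2.02] F [ 0.4  0.2 -0.5] gap 0.0004
  shift in goal axes [-0.45  0.07  0.73]
[-0.375  0.016  2.405  1.875  0.247  2.392]
```

```bash
python3 -m creep '-.15 0 .24 0 .01 .67 0; -.15 0 .24 0 .01 .67 0; -.15 .01 .24 0 .01 .67 0; 0 0 0 0 0 0 0' | grep -E "ee_pos|^force"
python3 - <<'E'
from tr import *
Rt=tgt(-.05,np.deg2rad(47));todo(pr(-.023,-.1,.074),Rt,.073);print(np.round(env.read_state()["joint_pos"],3))
t=env.grab_frame("top");cv2.imwrite("pics/tt.png",t["image"][:,:,::-1])
E
```

```text
ee_pos: [0.5252, -0.0632, 0.1261]
force: [-0.3, -0.2, -0.7]
t 30.6 tcp [ 0.5252 -0.0632  0.1261] goal tcp [ 0.5272 -0.063   0.1268] shift [-0.06  0.01  0.03] turn [-0.02 -0.02  0.01] F [-0.3 -0.2 -0.7] gap -0.0004
  shift in goal axes [-0.06  0.01  0.03]
[-0.347  0.08   2.351  1.949  0.23   2.547]
```

```bash
python3 -m creep '.04 0 .11 0 0 0 0; 0 0 0 0 0 0 0' | grep -E "ee_pos|^force"; python3 -m creep '.098 0 .091 0 0 0 0; 0 0 0 0 0 0 0' | grep -E "ee_pos|^force"; python3 -m creep '.098 0 .091 0 0 0 0; 0 0 0 0 0 0 0' | grep -E "ee_pos|^force"
```

```text
ee_pos: [0.526, -0.0631, 0.1218]
force: [-0.5, -0.3, 0.4]
ee_pos: [0.5263, -0.0632, 0.1181]
force: [-0.5, -0.3, 2.3]
ee_pos: [0.5265, -0.0632, 0.1143]
force: [-0.6, -0.0, 1.8]
```

```bash
python3 -m creep '.098 0 .091 0 0 0 0; 0 0 0 0 0 0 0' | grep -E "ee_pos|^force"; python3 -m creep '.098 0 .091 0 0 0 0; 0 0 0 0 0 0 0' | grep -E "ee_pos|^force"; python3 -m creep '.05 0 .045 0 0 0 0; 0 0 0 0 0 0 0' | grep -E "ee_pos|^force"
```

```text
ee_pos: [0.5267, -0.0632, 0.1105]
force: [-0.1, 0.6, 1.4]
ee_pos: [0.5269, -0.0632, 0.1067]
force: [0.1, 0.2, 4.0]
ee_pos: [0.527, -0.0632, 0.1047]
force: [1.3, 0.7, 2.9]
```

```bash
python3 -m creep '.073 0 .068 0 0 0 0; 0 0 0 0 0 0 0' | grep -E "ee_pos|^force"; python3 -m creep '.073 0 .068 0 0 0 0; 0 0 0 0 0 0 0' | grep -E "ee_pos|^force"; python3 -c "
from tr import *
s=env.read_state();p=np.array(s['ee_pos'])+R.from_rotvec(s['orientation']).apply([0,0,.073])-P;print('tip press',(p@e).round(4),(p@d).round(4),p[2].round(4),s['joint_pos'].round(3),s['clock'])"
```

```text
ee_pos: [0.5268, -0.0632, 0.1014]
force: [2.4, -0.1, 3.5]
ee_pos: [0.5266, -0.0632, 0.0982]
force: [2.2, -1.2, 4.0]
tip press -0.0238 -0.1003 0.0452 [-0.346  0.165  2.344  2.214  0.267  2.277] 32.65
```

```bash
python3 -m creep '.049 0 .045 0 0 0 0; 0 0 0 0 0 0 0' | grep -E "ee_pos|^force"; python3 -m creep '.037 0 .034 0 0 0 0; 0 0 0 0 0 0 0' | grep -E "ee_pos|^force"; python3 -m creep '.037 0 .034 0 0 0 0; 0 0 0 0 0 0 0' | grep -E "ee_pos|^force"
```

```text
ee_pos: [0.5267, -0.0632, 0.0966]
force: [1.0, 0.3, 5.9]
ee_pos: [0.5269, -0.0632, 0.0953]
force: [-0.4, 0.5, 8.1]
ee_pos: [0.5271, -0.0632, 0.094]
force: [0.7, 1.3, 8.1]
```

```bash
python3 -m creep '.037 0 .034 0 0 0 0; 0 0 0 0 0 0 0' | grep -E "ee_pos|^force"; python3 -m creep '.025 0 .023 0 0 0 0; 0 0 0 0 0 0 0' | grep -E "ee_pos|^force"
```

```text
ee_pos: [0.5272, -0.0632, 0.0927]
force: [-0.1, 0.1, 8.4]
ee_pos: [0.5273, -0.0632, 0.0919]
force: [-0.9, 0.3, 10.5]
```

```bash
python3 -m creep '.02 0 .018 0 0 0 0; 0 0 0 0 0 0 0' | grep -E "ee_pos|^force"; python3 -m creep '.02 0 .018 0 0 0 0; 0 0 0 0 0 0 0' | grep -E "ee_pos|^force"
```

```text
ee_pos: [0.5274, -0.0632, 0.0915]
force: [-5.2, 0.3, 14.6]
ee_pos: [0.5274, -0.0632, 0.0911]
force: [-9.2, 1.5, 19.9]
```

```bash
python3 -m creep '.012 0 .011 0 0 0 0; 0 0 0 0 0 0 0; 0 0 0 0 0 0 0; 0 0 0 0 0 0 0; 0 0 0 0 0 0 0' | grep -E "ee_pos|^force|clock"; python3 -m creep '0 0 0 0 0 0 0; 0 0 0 0 0 0 0; 0 0 0 0 0 0 0' | grep -E "ee_pos|^force|clock"
python3 - <<'E'
from h import *
s=env.grab_frame("side");a=cv2.imread("pics/side0.png").mean(2);b=s["image"].astype(float).mean(2)
bb=(cv2.cvtColor(s["image"],cv2.COLOR_RGB2GRAY)<45).astype(np.uint8);n,_,st,ce=cv2.connectedComponentsWithStats(bb)
for i in range(1,n):
    if st[i,4]>10 and 310<ce[i,0]<350 and 170<ce[i,1]<270:print("side dark",st[i],ce[i].round(1))
print(proj(s,[.590,.1355,.117]),proj(s,[.590,.1355,.0885]))
E
```

```text
clock: 35.02
ee_pos: [0.5274, -0.0632, 0.0909]
force: [-11.0, 0.5, 22.4]
clock: 35.4
ee_pos: [0.5275, -0.0632, 0.091]
force: [-10.5, 0.8, 22.2]
side dark [324 234  10   6  27] [328.5 237.3]
[327.22737688 226.91737529] [327.17500326 237.23844289]
```

The side view shows the ram foot dropped from row 226.7 to 237.3, which is the full 28.5 mm stroke, held with about 24 N. I'll let the treadle come up slowly and withdraw by the way I came in.

```bash
python3 -m creep '-.11 0 -.1 0 0 0 0; -.11 0 -.1 0 0 0 0; -.11 0 -.1 0 0 0 0; -.11 0 -.1 0 0 0 0; -.11 0 -.1 0 0 0 0' | grep -E "ee_pos|^force"; python3 -m creep '-.11 0 -.1 0 0 0 0; -.11 0 -.1 0 0 0 0; -.08 0 -.075 0 0 0 0; 0 0 0 0 0 0 0' | grep -E "ee_pos|^force"
python3 -m creep '.3 0 -.32 0 0 -.6 0; .45 0 -.48 0 0 -.6 0; .45 0 -.48 0 0 -.6 0; .45 0 -.48 0 0 -.6 0; 0 0 0 0 0 0 0' | grep -E "ee_pos|^force"
```

```text
ee_pos: [0.5256, -0.0632, 0.1099]
force: [2.1, -0.4, 2.8]
ee_pos: [0.5252, -0.063, 0.1216]
force: [-0.2, 0.6, -0.5]
ee_pos: [0.4522, -0.0641, 0.1217]
force: [-0.1, 0.2, 0.5]
```

```bash
python3 - <<'E'
from h import *
st0=env.read_state();print(st0["clock"],st0["force"].round(1))
s=env.grab_frame("side");t=env.grab_frame("top")
bb=(cv2.cvtColor(s["image"],cv2.COLOR_RGB2GRAY)<45).astype(np.uint8);n,_,st,ce=cv2.connectedComponentsWithStats(bb)
for i in range(1,n):
    if st[i,4]>10 and 310<ce[i,0]<350 and 170<ce[i,1]<270:print("side dark",st[i],ce[i].round(1))
for nm,F in(("side",s),("top",t)):
    a=cv2.imread(f"pics/{nm}0.png")[:,:,::-1].astype(int);b=F["image"].astype(int)
    for o,(u,v) in dict(fin=(297,400) if nm=="side" else (462,271),dome=(357,218) if nm=="side" else (179,198)).items():
        print(nm,o,"mean abs diff",np.abs(a-b)[v-18:v+18,u-18:u+18].mean().round(2))
def dial(f,x,y,z,w=14):
    u,v=proj(f,[x,y,z]);u,v=int(u),int(v);h=cv2.cvtColor(f["image"],cv2.COLOR_RGB2HSV).astype(int);m=(h[...,2]>120)&(h[...,1]<40);print((u,v))
    for r in range(v-12,v+14): print(r,"".join("#" if m[r,c] else "." for c in range(u-20,u+21)))
dial(s,.590,.1355,.088)
for z in(.088,.0945):
    for dx in(-.026,.026):print(z,dx,proj(s,[.590+dx,.1355,z]).round(1))
    for dy in(-.026,.026):print(z,dy,proj(s,[.590,.1355+dy,z]).round(1))
E
```

```text
37.2 [-0.1  0.2  0.5]
side dark [323 224  11   5  27] [328.2 226.6]
side fin mean abs diff 10.5
side dome mean abs diff 8.45
top fin mean abs diff 8.37
top dome mean abs diff 7.33
(327, 237)
225 .........................................
226 ....................................##...
227 .....................................##..
228 ......................................##.
229 .......................................##
230 .........................................
231 ......................#.#................
232 ...............########..................
233 .............##########..................
234 ...........############..................
235 ..........##########.....................
236 .........#########.......................
237 ..........########.......................
238 ..........########.......................
239 ..........##########......####...........
240 ...........##########..#########.........
241 ...........####################..........
242 ..............###############............
243 ...............#######.######............
244 .....................##..................
245 .........................................
246 .........................................
247 .........................................
248 ........................................#
249 .........................................
250 .###.#...................................
0.088 -0.026 [316.3 237.6]
0.088 0.026 [338.1 237.2]
0.088 -0.026 [327.6 243.3]
0.088 0.026 [326.7 231.8]
0.0945 -0.026 [316.2 235.3]
0.0945 0.026 [338.1 234.9]
0.0945 -0.026 [327.6 240.9]
0.0945 0.026 [326.7 229.5]
```

The foot is back at its start row, 226.6. The dial outline (rows 231–244, columns 316–338) matches a home dial centred on the anvil. The arm touches nothing, so I'll hand in.

```bash
python3 -c "
from cell import env
print(env.sign_off())"
```

```text
the job is handed in; nothing more can be done
None
```

The job is handed in: the clock stands on the anvil against the pins with its dial pressed home, the treadle is back up, and the arm never went near the finished clock or the dome. No verdict came back with the hand-in, so this rests on my own camera measurements.

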